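# Hook the filler plug out of the last-post socket

## Robot

A 6-joint arm with a two-finger parallel gripper is mounted at the origin on the work surface. World frame = base frame: x ahead of the robot, y to its left, z up, the work surface at z = 0. Lengths are in m, angles in rad, forces in N, time in s.
With the tool pointing down it reaches from about 0.25 to 0.725 m from the base axis. Payload 4 kg.
Tool frame: the origin (TCP) lies at the centre of the arm's flange, where the gripper is bolted on; the fingertips stand 173 mm ahead of it and the grasp point (between the pads) lies 155 mm ahead of it; x points along the fingers, z is the direction in which the jaws open and shut, and the axes are right-handed (so a half turn about x gives the same grasp; the last joint's range is limited). The gripper opens to 85 mm and grips with 20 to 120 N. Pads are 22 mm wide; open, the fingers measure 114 mm over their backs; the gripper's body (76 mm by 85 mm) begins 54 mm behind the grasp point. The pads swing forward as they close: fully open they stand 13 mm farther back than shut.
Start: joints at [-1.32, 0.241, 0.005, 1.335, 0, 1.571], TCP at [0.124, -0.484, 0.405] pointing down, gripper open.
Joint ranges: [-2.72, 2.72], [-1.05, 1.87], [-1.09, 1.28], [-1.99, 2.15], [-1.42, 1.44], [-3.14, 3.14]. Speed limits (rad/s): [2.79, 2.79, 3.14, 3.14, 3.14, 3.14].

## Interface

Orientations are given as a unit quaternion [x, y, z, w].
In Python, from workcell import bot gives the robot as it stands.
- The arm moves only by the tool arm_command, never from a script. Its argument "moves" is one flat list of numbers, 7 for each row, row after row: the shift along the tool's x, y, z in m, then the turn, a rotation vector about the tool's x, y, z in rad, then the closure, from -1 (fully open) to 1 (shut). A call has 1 to 20 rows; each row shifts and turns the pose as measured when the row begins, along the tool's axes as they then stand; what a row does not reach is not made up. A row lasts 1/12 s, in which the tool goes at most 41.7 mm and 7.16 degrees, less where a joint would pass 70% of its speed; a pose out of reach is approached as far as the arm can. A call with a gripper value outside its range is refused whole. The fingers move at their own pace and stop on an object; the grip force is fixed at half the most. Time passes only in rows, so rows that do not move let the fingers close. It gives the time, the measured TCP pose, the force and the opening at its end, in the units of the state.
- bot.get_obs(): the state, without advancing time (a new reading comes with each control period).
- bot.camera(name): name is "side" or "top"; returns the picture (400x640x3 uint8, red, green, blue); there is no depth.
- bot.get_calibration(name): a dict with "mtx" (3x3 intrinsics, pixels), "world_from_camera" (4x4, takes a point from camera to world coordinates). Camera axes: x right, y up, looking along -z (the intrinsics and any distortion apply to the point x, -y, -z); pixel columns grow to the right and rows downward; lengths in m; the calibration is good to about 2 mm. A picture is of the moment at which its call begins. get_calibration takes no time and is no camera call.
- bot.job_done(): hands the job in, once; it reports no verdict.
The state is a dict: "clock": time; "joint_pos": joint angles; "joint_vel": joint speeds; "tau": joint torques, N m; "eef_pos": TCP position; "tool_rot": TCP orientation; "ft_force": force on the tool from outside, world axes, zero at the start; "ft_torque": the same for the moment, N m; "grip_width": finger opening in m.
Only numpy, scipy, OpenCV 4.12 (cv2) and the standard library are available. Lean on these libraries where they do the work, as an engineer would, in place of code of your own. Each camera call takes 0.05 s, during which the arm holds its last target.

## Task

The deep socket of the last-post block is blocked by a filler plug: take the double-ended hook from its fork, feel gently for the plug's swinging wire bail down in the bore, and with the hook turn the plug until its ears find notches in the keeper ring and draw it out, without straining anything and without the gripper touching the plug. Set the plug down gently, upright and fully home in the round recess of the wooden rest, unhook it, and hang the hook back upright in its fork with its collar flat on the two tines. Do not drop the plug, and leave the other things on the bench where they are.

Things in the scene. Friction and masses are not known exactly. Their poses are not given: they have to be found in the camera images.
- socket: Fixed aluminium block, 120 x 120 x 100 mm high, with a round upright bore of 80 mm diameter in its top, 92 mm deep (floor 8 mm above the bench). A steel keeper ring 30 to 35 mm above the bench narrows it to 68 mm; the ring has six notches, 26 degrees wide, every 60 degrees, at an angle that no pose tells. Origin at the centre of the underside, on the bore's axis; z up.
- plug: Loose grey plastic disc, 0.2 to 0.4 kg, 64 mm diameter, 22 mm high, flat on the bore's floor. Origin at the centre of its underside, z up. Three ears, 9 mm wide, stick out at 0, 120 and 240 degrees from local x to 37 mm from the axis, 8 to 16 mm up. They catch under the keeper ring after 6 mm of lift; turned 10 to 50 degrees about z, either way, they meet notches (to within 5 degrees) and it comes up.
- bail_hinge (a point): Hinge of the plug's bail, 26 mm above its underside; axis local x. The bail is a U of 3.5 mm wire, 27 mm wide; its crown, straight for 16 mm along x, is 30 mm from the hinge. It leans to local +y or -y, up to 45 degrees at the start; this pose does not tell which way. Stops at 50 degrees. It stays where left and yields to 1 N; its yoke is sprung along z, 2 N per mm.
- rest: Fixed wooden plate, 130 x 130 x 20 mm high, with a round recess of 90 mm diameter, 12 mm deep (its floor 8 mm above the bench). Origin at the centre of its underside; z up.
- rest_hole0 (a point): Centre of the recess's mouth in the wooden rest, 20 mm above the bench.
- fork: Fixed dark steel stand for the hook: base plate, an upright at the back (local x 26 to 42 mm) and two level tines, 18 mm wide and 8 mm thick, tops 140 mm above the bench. The slot between them is 14 mm wide, runs along local x and is open towards local -x, where the tines end at x = -30 mm. Origin at bench height, straight below the hook's hanging place; z up.
- fork_slot (a point): The hook's hanging place: middle of the slot at the level of the tines' tops, 140 mm above the bench; x axis points to the closed back of the slot.
- hook: Loose hook tool, 0.2 kg, hanging upright in the fork. Origin under its foot, on the shank's axis; z up along the shank. Shank 7 mm diameter. Collar 36 mm diameter, its underside 110 mm above the origin, rests on the tines. The foot does not pass up between the tines: lift the hook a few mm and bring it out through the slot's open end; it goes back the same way.
- hook_grip (a point): Middle of the hook's square wooden handle, 24 x 24 mm (sides along local x and y), which reaches from 116 to 172 mm above the hook's origin; this point is 148 mm above it. Turned about its shank with the bail lying on its foot, the hook takes the plug round with it after 20 to 30 degrees of slack.
- hook_foot (a point): Upper side of the hook's foot on the shank's axis, 6 mm above the hook's origin. The foot is a round bar 6 mm thick along local y, 15 mm to each side of the shank, each end with an upturned cross bar 14 mm long along local x, its top 9 mm above the origin, so a wire can lie on the foot between shank and cross bar (6 mm apart), on either side.
- last_a: Bystander: yellow plastic shoe last, 210 mm long, 95 mm high, lying loose at the far side of the bench. Leave alone.
- last_b: Bystander: light wooden shoe last, 200 mm long, 95 mm high, loose at the far side. Leave alone.
- hammer: Bystander: hammer lying loose on the robot's side of the socket block. Leave alone.
- brush: Bystander: brush lying loose beyond the socket block. Leave alone.
- jar: Bystander: amber glass jar, 60 mm diameter, 75 mm high, loose on the robot's side. Leave alone.
- tacks: Bystander: open steel tack tin, 80 x 60 x 30 mm, loose. Leave alone.
- starknob: Bystander: black five-lobed knob, 42 mm wide, 38 mm high with its stud, loose. Leave alone.
Mind the look-alikes: they are no part of the job. Leave any blue, purple or red look-alike of the plug alone.

How it is judged:
By the outcome, as a careful person would: the job done as asked, in the order asked, and still so for the second after the job is handed in, with the robot touching nothing.
It also fails if it takes over 72 s, if anything falls off the work surface, if the arm or the gripper's body presses on something with over 40 N, if the wrist force passes 120 N, or if a joint passes its speed limit or range.

## Working session

There is one attempt and no reset: what is moved stays moved. The work goes in short steps, Python scripts to look and compute and a tool call to move; the robot and the scene stay as the last step left them, time stands still between calls to the robot, and variables do not carry over. Pictures are saved under pics/ and viewed, and the job is handed in when it is done.

Besides the shell and the picture viewer there is one more tool, called by a JSON object that holds its "fn" and its "kwargs", one argument or row to a line. arm_command: Moves the arm, as the interface text tells. Its arguments: {"type":"object","properties":{"moves":{"type":"array"}},"required":["moves"]}

```bash
mkdir -p pics; ls; python3 - <<'E'
from workcell import bot
import cv2,numpy as np
o=bot.get_obs()
print(o)
for n in ("top","side"):
    im=bot.camera(n); cv2.imwrite(f"pics/{n}0.png",im[:,:,::-1])
    c=bot.get_calibration(n); print(n,c)
E
```

```text
pics
{'clock': 0.0, 'joint_pos': array([-1.32000457e+00,  2.41403282e-01,  3.69500190e-03,  1.33519447e+00,
        1.64972396e-05,  1.57082977e+00]), 'joint_vel': array([-1.02759413e-03, -8.73224062e-04,  4.29767551e-04, -6.00275519e-04,
       -8.81641221e-05,  7.92328094e-04]), 'tau': array([-1.08813398e-03, -3.72316504e+01,  2.52408725e+01,  1.69588550e-02,
       -1.47751043e-04,  2.54275236e-06]), 'eef_pos': array([ 0.12401831, -0.48408716,  0.40380626]), 'tool_rot': array([ 0.43401067,  0.55918508, -0.43308826,  0.55801554]), 'ft_force': array([0.21747099, 0.14059321, 0.99699527]), 'ft_torque': array([-0.04201008,  0.00583466, -0.00059597]), 'grip_width': 0.08567306156624924}
top {'mtx': array([[446.83875976,   0.        , 319.20708995],
       [  0.        , 446.83875976, 191.97410708],
       [  0.        ,   0.        ,   1.        ]]), 'world_from_camera': array([[ 0.00183236,  0.99922107, -0.0394194 ,  0.56121121],
       [-0.99999184,  0.00197282,  0.00352459,  0.02016639],
       [ 0.00359961,  0.03941262,  0.99921654,  1.05427464],
       [ 0.        ,  0.        ,  0.        ,  1.        ]])}
side {'mtx': array([[482.04268359,   0.        , 314.13848316],
       [  0.        , 482.04268359, 213.29234344],
       [  0.        ,   0.        ,   1.        ]]), 'world_from_camera': array([[-0.95037375,  0.21872327, -0.22124615,  0.38535119],
       [-0.31047639, -0.62140874,  0.71934386,  0.77767855],
       [ 0.01985295,  0.75233723,  0.65847896,  0.78888118],
       [ 0.        ,  0.        ,  0.        ,  1.        ]])}
```

View pics/top0.png

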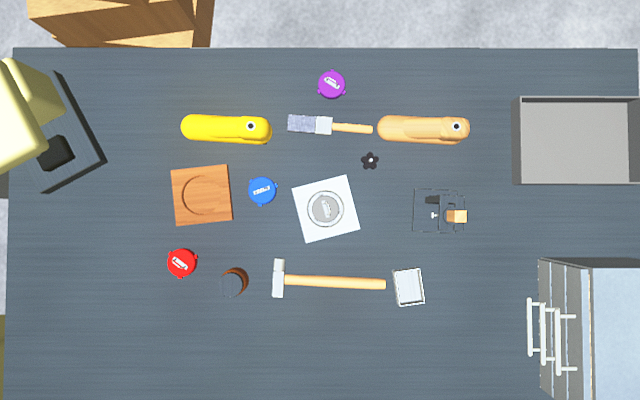

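View pics/side0.png

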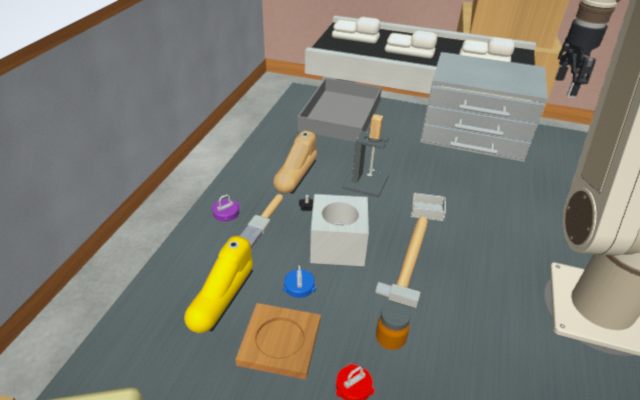

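Top view: socket block at about (326,208) with the grey plug in its bore, rest (202,195), fork and hook (435,210). The blue, purple and red plugs are look-alikes. Next I enlarge the ones I need.

```bash
python3 - <<'E'
import cv2,numpy as np
t=cv2.imread("pics/top0.png"); s=cv2.imread("pics/side0.png")
def cr(im,x0,y0,x1,y1,k): return cv2.resize(im[y0:y1,x0:x1],None,fx=k,fy=k,interpolation=cv2.INTER_CUBIC)
a=cr(t,285,170,365,245,5); b=cr(t,405,175,475,250,5)
cv2.imwrite("pics/c1.png",np.hstack([a,b]))
a=cr(s,300,180,380,270,5); b=cr(s,335,105,395,195,5)
cv2.imwrite("pics/c2.png",np.hstack([a,b]))
cv2.imwrite("pics/c3.png",cr(t,160,155,245,235,6))
E
```

```text
(no output)
```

View pics/c1.png

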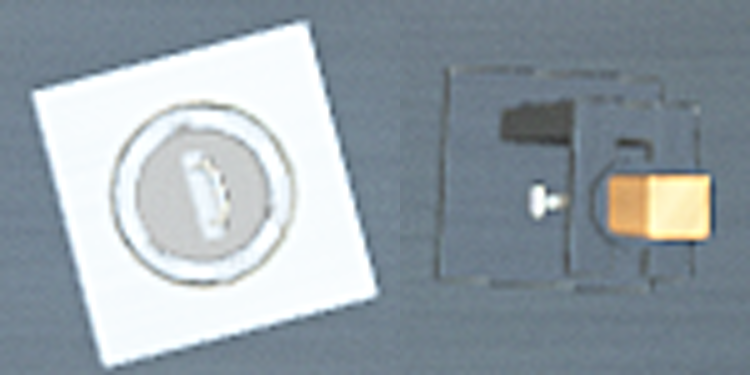

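View pics/c2.png

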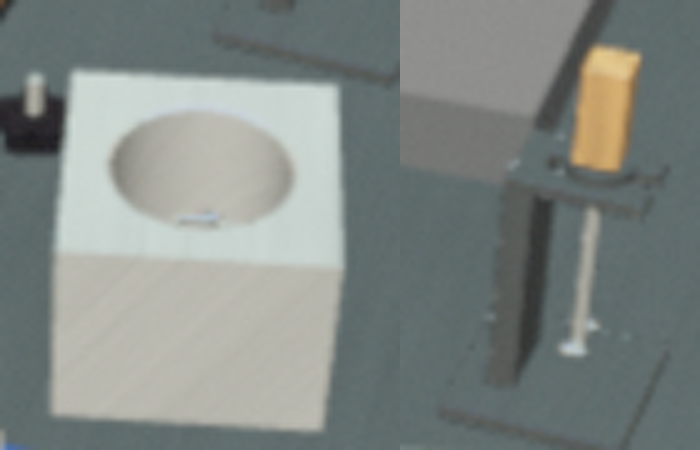

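View pics/c3.png

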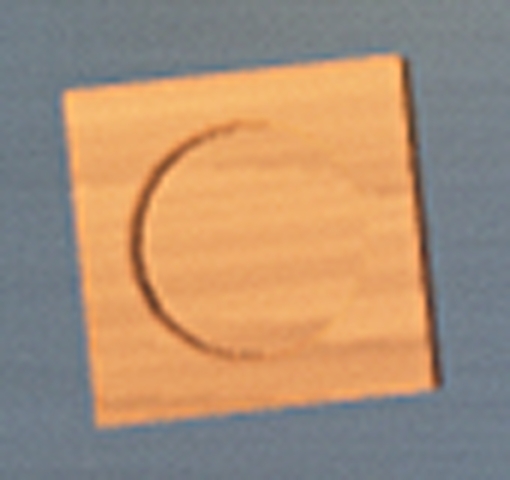

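```bash
cat > h.py <<'E'
import numpy as np,cv2
from scipy.spatial.transform import Rotation as R
from workcell import bot
CAL={n:bot.get_calibration(n) for n in("top","side")}
def proj(n,P):
    P=np.atleast_2d(P); c=CAL[n]; T=np.linalg.inv(c["world_from_camera"])
    q=P@T[:3,:3].T+T[:3,3]; q=q*[1,-1,-1]
    u=q@c["mtx"].T; return u[:,:2]/u[:,2:]
def ray(n,uv,z):
    c=CAL[n]; T=c["world_from_camera"]
    d=np.linalg.inv(c["mtx"])@[uv[0],uv[1],1]; d=T[:3,:3]@(d*[1,-1,-1]); o=T[:3,3]
    return o+d*(z-o[2])/d[2]
def tri(uvt,uvs):
    A=[];b=[]
    for n,uv in(("top",uvt),("side",uvs)):
        c=CAL[n];T=c["world_from_camera"]
        d=T[:3,:3]@((np.linalg.inv(c["mtx"])@[uv[0],uv[1],1])*[1,-1,-1]); d/=np.linalg.norm(d)
        M=np.eye(3)-np.outer(d,d);A.append(M);b.append(M@T[:3,3])
    return np.linalg.lstsq(np.vstack(A),np.hstack(b),rcond=None)[0]
def snap(n,f):
    im=bot.camera(n)[:,:,::-1].copy(); cv2.imwrite("pics/"+f,im); return im
def crop(im,x0,y0,x1,y1,k,f): cv2.imwrite("pics/"+f,cv2.resize(im[y0:y1,x0:x1],None,fx=k,fy=k,interpolation=cv2.INTER_CUBIC))
def st():
    o=bot.get_obs(); r=R.from_quat(o["tool_rot"]); M=r.as_matrix()
    print("t",round(o["clock"],2),"eef",np.round(o["eef_pos"],4),"f",np.round(o["ft_force"],2),"tq",np.round(o["ft_torque"],3),"w",round(o["grip_width"],4),"q6",np.round(o["joint_pos"],2))
    print("toolx",np.round(M[:,0],4),"z yaw deg",round(np.degrees(np.arctan2(M[1,2],M[0,2])),2))
    return o,M
def goal(gp,yaw):
    """grasp point (tool x*0.155) pos, down-pointing, tool z at yaw(deg): print shift/turn in tool axes"""
    o,M=st(); a=np.radians(yaw); z=np.array([np.cos(a),np.sin(a),0]); x=np.array([0,0,-1.]); G=np.stack([x,np.cross(z,x),z],1)
    p=np.array(gp)-G[:,0]*.155
    d=M.T@(p-o["eef_pos"]); rv=R.from_matrix(M.T@G).as_rotvec()
    print("shift tool mm",np.round(d*1e3,1),"turn rad",np.round(rv,3),"|deg|",round(np.degrees(np.linalg.norm(rv)),1))
    return d,rv
E
python3 - <<'E'
from h import *
st()
# rough: socket top corners from crop c1 (offset 285,170, /5)
for c in [(35,93),(307,22),(378,295),(105,367)]: print(ray("top",(285+c[0]/5,170+c[1]/5),.1))
for c in [(65,92),(402,57),(440,387),(97,425)]: print("rest",ray("top",(160+c[0]/6,155+c[1]/6),.02))
print("handle top",[ray("top",(405+(c[0]-400)/5,175+c[1]/5),.202) for c in [(648,175),(712,175),(712,240),(648,240)]])
print("tine",[ray("top",(405+(c[0]-400)/5,175+c[1]/5),.14) for c in [(572,98),(698,105),(693,280),(565,275)]])
t=cv2.imread("pics/top0.png"); c=t[180:240,295:357].astype(float)
c=np.clip((c-120)*1.9,0,255).astype(np.uint8)
cv2.imwrite("pics/c4.png",cv2.resize(c,None,fx=9.5,fy=9.5,interpolation=cv2.INTER_CUBIC))
E
```

```text
t 0.1 eef [ 0.124  -0.4841  0.4039] f [0.5  0.3  0.19] tq [-0.039  0.032  0.001] w 0.0855 q6 [-1.32  0.24  0.    1.34 -0.    1.57]
toolx [-5.0e-04  1.8e-03 -1.0e+00] z yaw deg -75.63
[0.60596043 0.07496775 0.1       ]
[ 0.63662933 -0.04135308  0.1       ]
[ 0.52006716 -0.07155445  0.1       ]
[0.48931366 0.04469664 0.1       ]
rest [0.6515394  0.36055967 0.02      ]
rest [0.66539069 0.23059019 0.02      ]
rest [0.53800856 0.21470676 0.02      ]
rest [0.52319144 0.3463575  0.02      ]
handle top [array([ 0.56092571, -0.24121821,  0.202     ]), array([ 0.56097043, -0.26566842,  0.202     ]), array([ 0.53621337, -0.2653898 ,  0.202     ]), array([ 0.53617124, -0.24096763,  0.202     ])]
tine [array([ 0.59238074, -0.2293701 ,  0.14      ]), array([ 0.58961097, -0.28103942,  0.14      ]), array([ 0.51806876, -0.27820658,  0.14      ]), array([ 0.52001923, -0.22587216,  0.14      ])]
```

View pics/c4.png

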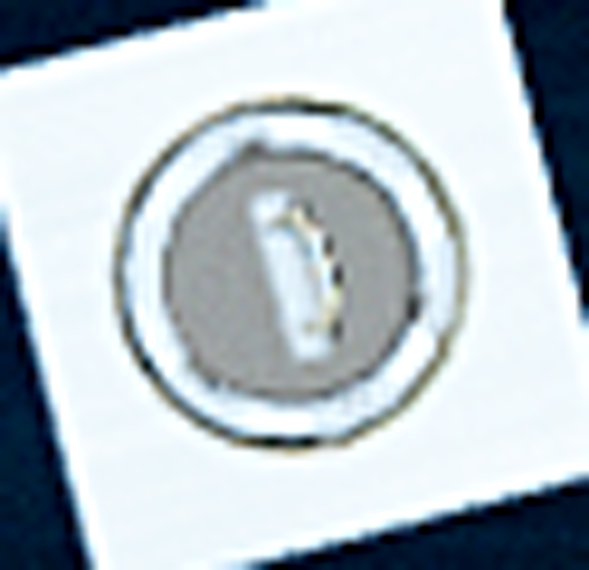

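The crop shows the grey plug in the bore. Its three ears are at crop pixels (255,150), (415,300) and (200,385). The yoke line points at the first ear, and the bail bulges to the image right (local -y). I check this by overlaying a model.

```bash
cat > ov.py <<'E'
from h import *
def Tf(x,y,yaw): 
    a=np.radians(yaw); return lambda P:(np.asarray(P,float)@np.array([[np.cos(a),np.sin(a),0],[-np.sin(a),np.cos(a),0],[0,0,1]])+[x,y,0])
def pl(im,n,P,k,off,col,closed=False):
    u=((proj(n,P)-off+0.5)*k-0.5); cv2.polylines(im,[np.round(u*8).astype(int)],closed,col,1,cv2.LINE_AA,3)
def circ(r,z): 
    a=np.linspace(0,2*np.pi,73); return np.stack([r*np.cos(a),r*np.sin(a),0*a+z],1)
def rect(x0,x1,y0,y1,z): return [[x0,y0,z],[x1,y0,z],[x1,y1,z],[x0,y1,z]]
def bail(lean):
    s,c=np.sin(np.radians(lean)),np.cos(np.radians(lean)); 
    p=[(-13.5,0),(-13.5,20),(-8,30),(8,30),(13.5,20),(13.5,0)]
    return [[a/1e3,s*b/1e3,.034+c*b/1e3] for a,b in p]
E
python3 - <<'E'
from ov import *
S=Tf(.5630,.0017,14.6); Rr=Tf(.5945,.288,6.3); F=Tf(.549,-.2536,-2.5); P=Tf(.5630,.0017,17)
ims={n:cv2.imread(f"pics/{n}0.png") for n in("top","side")}
def big(n,x0,y0,x1,y1,k): return cv2.resize(ims[n][y0:y1,x0:x1],None,fx=k,fy=k,interpolation=cv2.INTER_CUBIC),np.array([x0,y0])
for n,boxes in {"top":[(290,170,362,245),(160,155,245,235),(405,175,475,250)],"side":[(300,180,380,270),(235,300,325,380),(335,105,395,195)]}.items():
    out=[]
    for i,b in enumerate(boxes):
        k=6; im,off=big(n,*b,k)
        if i==0:
            pl(im,n,S(rect(-.06,.06,-.06,.06,.1)),k,off,(0,0,255),1); pl(im,n,S(circ(.04,.1)),k,off,(0,0,255)); pl(im,n,S(circ(.034,.035)),k,off,(0,160,0)); pl(im,n,S(circ(.032,.030)),k,off,(255,0,0))
            pl(im,n,P(bail(-17)),k,off,(255,0,255))
            for a in (0,120,240): pl(im,n,Tf(.563,.0017,17+a)(rect(.032,.037,-.0045,.0045,.024)),k,off,(0,200,255),1)
        if i==1: pl(im,n,Rr(rect(-.065,.065,-.065,.065,.02)),k,off,(0,0,255),1); pl(im,n,Rr(circ(.045,.02)),k,off,(0,0,255))
        if i==2:
            for s in(1,-1): pl(im,n,F(rect(-.03,.026,s*.007,s*.025,.14)),k,off,(0,0,255),1)
            pl(im,n,F(rect(-.012,.012,-.012,.012,.202)),k,off,(255,0,0),1); pl(im,n,F(rect(-.012,.012,-.012,.012,.146)),k,off,(255,0,0),1)
            pl(im,n,F([[0,-.015,.036],[0,.015,.036]]),k,off,(255,0,255)); pl(im,n,F([[0,0,.036],[0,0,.14]]),k,off,(255,0,255))
        cv2.imwrite(f"pics/ov_{n}{i}.png",im); out.append(im)
    h=max(o.shape[0] for o in out); o=np.hstack([np.pad(q,((0,h-q.shape[0]),(0,0),(0,0))) for q in out]); print(o.shape)
    cv2.imwrite(f"pics/ov_{n}.png",cv2.resize(o,None,fx=800/o.shape[1],fy=800/o.shape[1]) if 0 else o)
E
python3 -c "
import cv2,numpy as np
for i in range(3):
    a=[cv2.imread(f'pics/ov_{n}{i}.png') for n in('top','side')]
    h=max(x.shape[0] for x in a); o=np.hstack([np.pad(x,((0,h-x.shape[0]),(0,0),(0,0))) for x in a]); k=min(1,800/o.shape[1],600/o.shape[0])
    cv2.imwrite(f'pics/ovc{i}.png',cv2.resize(o,None,fx=k,fy=k))
"
```

```text
(480, 1362, 3)
(540, 1380, 3)
```

View pics/ovc0.png

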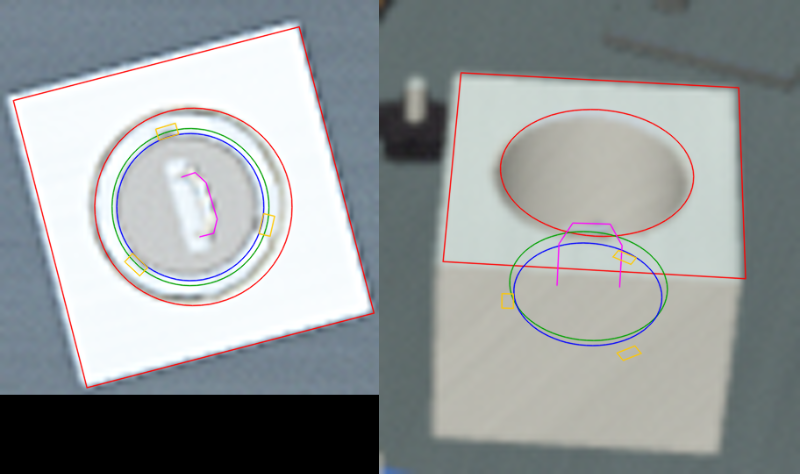

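View pics/ovc1.png

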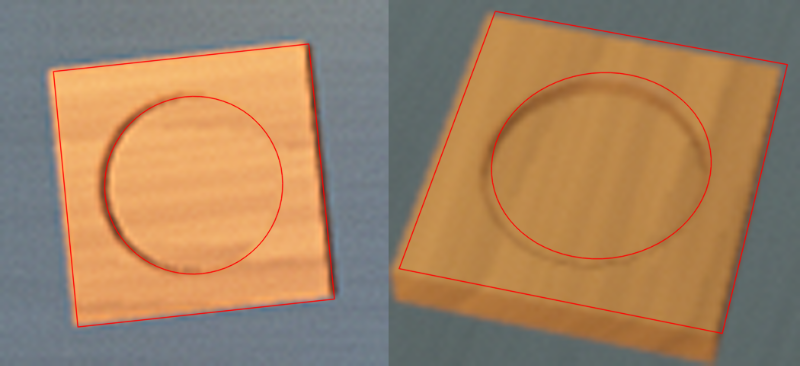

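View pics/ovc2.png

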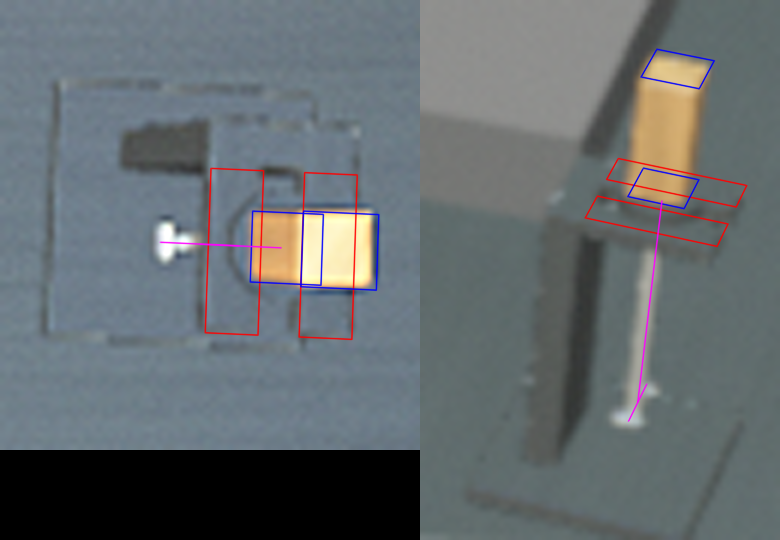

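```bash
cat > fit.py <<'E'
from ov import *
from scipy.optimize import minimize
from scipy.ndimage import map_coordinates,gaussian_filter
def grad(n,s=0.8):
    g=cv2.imread(f"pics/{n}0.png").astype(float)
    m=0
    for c in range(3):
        a=gaussian_filter(g[:,:,c],s,order=(0,1));b=gaussian_filter(g[:,:,c],s,order=(1,0)); m=m+np.hypot(a,b)
    return m
G={n:grad(n) for n in("top","side")}
def samp(P,m=40):
    P=np.array(P);Q=np.vstack([P,P[:1]]); t=np.linspace(0,1,m,endpoint=False)[:,None]
    return np.vstack([Q[i]+(Q[i+1]-Q[i])*t for i in range(len(P))])
def fit(n,models,x0,lab):
    def f(p): 
        T=Tf(p[0]/1e3,p[1]/1e3,p[2]); s=0
        for M in models:
            u=proj(n,T(M)); s+=np.mean(map_coordinates(G[n],[u[:,1],u[:,0]],order=1))
        return -s
    best=None
    for dx in(-4,0,4):
        for dy in(-4,0,4):
            r=minimize(f,np.array(x0)+[dx,dy,0],method="Nelder-Mead",options=dict(initial_simplex=np.array(x0)+[dx,dy,0]+np.array([[0,0,0],[3,0,0],[0,3,0],[0,0,3]])))
            if best is None or r.fun<best.fun: best=r
    print(lab,n,np.round(best.x,2),round(-best.fun,1))
if __name__=="__main__":
    for n in("top","side"):
        fit(n,[samp(rect(-.06,.06,-.06,.06,.1))],[563,1.7,14.6],"sock sq")
        fit(n,[circ(.04,.1)],[563,1.7,0],"sock rim")
        fit(n,[samp(rect(-.065,.065,-.065,.065,.02))],[594.5,288,6.3],"rest sq")
        fit(n,[circ(.045,.02)],[594.5,288,0],"rest rim")
        fit(n,[samp(rect(-.012,.012,-.012,.012,.202))],[549,-253.6,-2.5],"handle top")
        fit(n,[samp(rect(-.046,.046,-.05,.05,.0))],[549,-253.6,-2.5],"x")
    fit("top",[circ(.032,.030)],[563,1.7,0],"plug disc")
    fit("top",[circ(.034,.035)],[563,1.7,0],"ring")
E
python3 fit.py
```

```text
sock sq top [563.98   3.3   14.63] 152.7
sock rim top [563.74   4.19  -5.57] 71.5
rest sq top [595.41 290.6    6.47] 89.1
rest rim top [595.67 291.61   3.07] 37.9
handle top top [ 549.94 -250.87   -0.64] 129.5
x top [ 550.67 -251.84   -1.51] 25.0
sock sq side [565.     3.52  14.74] 90.4
sock rim side [563.85   6.81   2.1 ] 48.3
rest sq side [596.69 290.31   6.25] 43.4
rest rim side [597.05 293.34   3.76] 18.8
handle top side [ 5.4946e+02 -2.4832e+02  1.2000e-01] 79.8
x side [ 557.72 -235.87    4.45] 27.5
plug disc top [563.36   3.06  -4.72] 72.1
ring top [560.12   5.29  -4.13] 60.8
```

```bash
python3 - <<'E'
from ov import *
t=cv2.imread("pics/top0.png"); x0,y0,x1,y1=303,188,347,228;k=9
c=np.clip((t[y0:y1,x0:x1].astype(float)-110)*1.75,0,255).astype(np.uint8)
off=np.array([x0,y0]); out=[]
for lean in(None,-12,-22,-35):
    im=cv2.resize(c,None,fx=k,fy=k,interpolation=cv2.INTER_CUBIC)
    if lean is not None:
        P=Tf(.5636,.0033,16.5); pl(im,"top",P(bail(lean)),k,off,(255,0,255)); pl(im,"top",P(circ(.032,.03)),k,off,(255,0,0))
        for a in (0,120,240): pl(im,"top",Tf(.5636,.0033,16.5+a)(rect(.032,.037,-.0045,.0045,.024)),k,off,(0,200,255),1)
    out.append(im)
o=np.vstack([np.hstack(out[:2]),np.hstack(out[2:])]); print(o.shape)
cv2.imwrite("pics/lean.png",cv2.resize(o,None,fx=600/o.shape[0]*.99,fy=600/o.shape[0]*.99))
s=cv2.imread("pics/side0.png"); x0,y0,x1,y1=318,195,362,235
c=np.clip((s[y0:y1,x0:x1].astype(float)-110)*1.75,0,255).astype(np.uint8); off=np.array([x0,y0]); out=[]
for lean in(None,-12,-22,-35):
    im=cv2.resize(c,None,fx=k,fy=k,interpolation=cv2.INTER_CUBIC)
    if lean is not None:
        P=Tf(.5636,.0033,16.5); pl(im,"side",P(bail(lean)),k,off,(255,0,255)); pl(im,"side",P(circ(.04,.1)),k,off,(255,0,0))
    out.append(im)
o=np.vstack([np.hstack(out[:2]),np.hstack(out[2:])])
cv2.imwrite("pics/lean2.png",cv2.resize(o,None,fx=600/o.shape[0]*.99,fy=600/o.shape[0]*.99))
E
```

```text
(720, 792, 3)
```

View pics/lean.png

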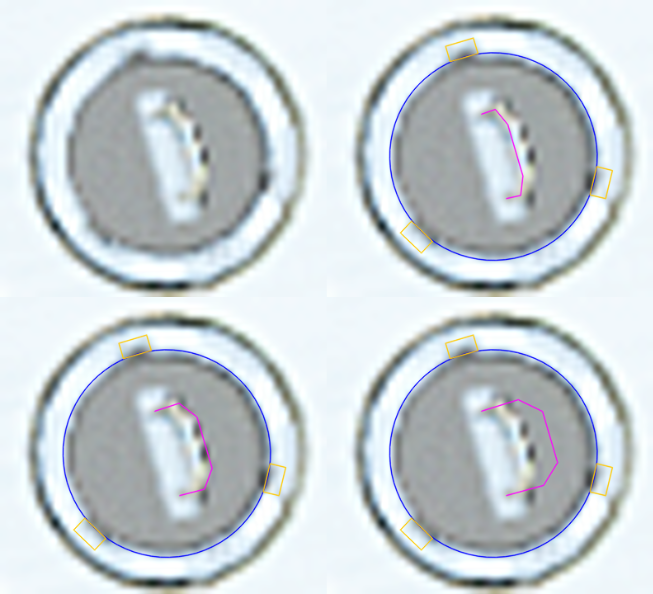

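View pics/lean2.png

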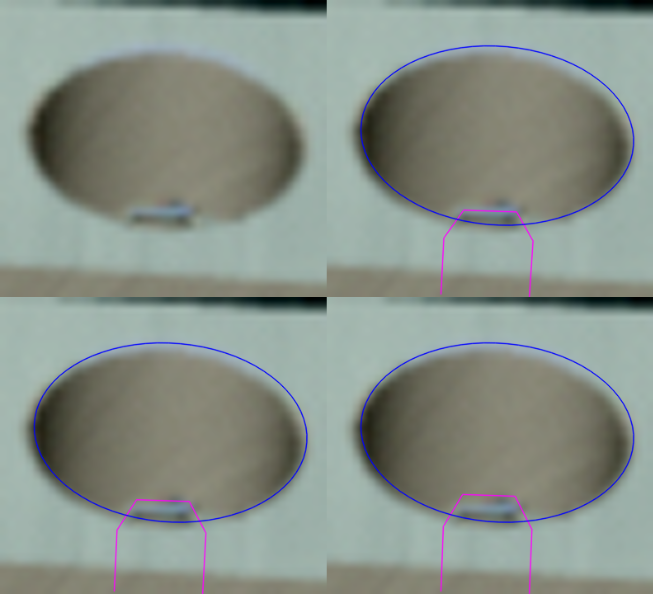

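Plug yaw is about 16.5°, the bail leans about 18° towards local -y, and the hook sits at about (0.550, -0.250). First move: away from the drawers and up.

{"fn": "arm_command", "kwargs": {
  "moves": [-0.01, 0.008, -0.032, 0, 0, 0, -1, -0.01, 0.008, -0.032, 0, 0, 0, -1, -0.01, 0.008, -0.032, 0, 0, 0, -1, -0.01, 0.008, -0.032, 0, 0, 0, -1, -0.01, 0.008, -0.032, 0, 0, 0, -1, -0.01, 0.008, -0.032, 0, 0, 0, -1]
}}

```text
clock: 0.6
eef_pos: [0.1227, -0.2842, 0.4583]
tool_rot: [0.439, 0.563, -0.431, 0.552]
ft_force: [0.2, -0.4, 1.1]
grip_width: 0.0854
```

```bash
python3 - <<'E'
from h import *
goal([.55,-.250,.230],89); goal([.55,-.250,.230],-91)
E
```

```text
t 0.6 eef [ 0.1227 -0.2842  0.4583] f [ 0.21 -0.42  1.08] tq [ 0.018 -0.054 -0.021] w 0.0854 q6 [-1.16 -0.15 -0.27  1.47  0.    1.73]
toolx [-0.0054  0.0173 -0.9998] z yaw deg -75.91
shift tool mm [ 71.6 422.8  72.2] turn rad [-2.878 -0.005 -0.026] |deg| 164.9
t 0.6 eef [ 0.1227 -0.2842  0.4583] f [ 0.21 -0.42  1.08] tq [ 0.018 -0.054 -0.021] w 0.0854 q6 [-1.16 -0.15 -0.27  1.47  0.    1.73]
toolx [-0.0054  0.0173 -0.9998] z yaw deg -75.91
shift tool mm [ 71.6 422.8  72.2] turn rad [ 0.263 -0.018  0.003] |deg| 15.1
```

{"fn": "arm_command", "kwargs": {
  "moves": [0, 0.0325, 0.0055, 0, 0, 0, -1, 0, 0.0325, 0.0055, 0, 0, 0, -1, 0, 0.0325, 0.0055, 0, 0, 0, -1, 0, 0.0325, 0.0055, 0, 0, 0, -1, 0, 0.0325, 0.0055, 0, 0, 0, -1, 0, 0.0325, 0.0055, 0, 0, 0, -1, 0, 0.0325, 0.0055, 0, 0, 0, -1, 0, 0.0325, 0.0055, 0, 0, 0, -1, 0, 0.0325, 0.0055, 0, 0, 0, -1, 0, 0.0325, 0.0055, 0, 0, 0, -1, 0, 0.0325, 0.0055, 0, 0, 0, -1, 0, 0.0325, 0.0055, 0, 0, 0, -1]
}}

```text
clock: 1.6
eef_pos: [0.5268, -0.2417, 0.4582]
tool_rot: [0.438, 0.561, -0.435, 0.552]
ft_force: [-0.6, -0.4, 0.1]
grip_width: 0.0857
```

{"fn": "arm_command", "kwargs": {
  "moves": [0, 0, 0, -0.12, 0, 0, -1, 0, 0, 0, -0.12, 0, 0, -1, 0, 0, 0, -0.12, 0, 0, -1, 0, 0, 0, -0.12, 0, 0, -1, 0, 0, 0, -0.12, 0, 0, -1, 0, 0, 0, -0.12, 0, 0, -1, 0, 0, 0, -0.12, 0, 0, -1, 0, 0, 0, -0.12, 0, 0, -1, 0, 0, 0, -0.12, 0, 0, -1, 0, 0, 0, -0.12, 0, 0, -1, 0, 0, 0, -0.12, 0, 0, -1, 0, 0, 0, -0.12, 0, 0, -1, 0, 0, 0, -0.12, 0, 0, -1, 0, 0, 0, -0.12, 0, 0, -1, 0, 0, 0, -0.12, 0, 0, -1, 0, 0, 0, -0.12, 0, 0, -1, 0, 0, 0, -0.12, 0, 0, -1, 0, 0, 0, -0.12, 0, 0, -1, 0, 0, 0, -0.12, 0, 0, -1, 0, 0, 0, -0.12, 0, 0, -1]
}}

```text
clock: 3.27
eef_pos: [0.5357, -0.239, 0.4361]
tool_rot: [-0.375, 0.596, 0.406, 0.583]
ft_force: [0.5, 0.8, 0.1]
grip_width: 0.0858
```

```bash
python3 - <<'E'
from h import *
goal([.55,-.250,.230],89)
E
```

```text
t 3.27 eef [ 0.5357 -0.239   0.4361] f [0.52 0.84 0.08] tq [-0.075 -0.066 -0.042] w 0.0858 q6 [-0.42  0.43  0.36  1.54  0.01 -0.02]
toolx [-0.04    0.0274 -0.9988] z yaw deg 67.05
shift tool mm [ 50.2 -19.9  -5.1] turn rad [-0.383  0.019 -0.045] |deg| 22.1
```

{"fn": "arm_command", "kwargs": {
  "moves": [0, -0.004, -0.001, -0.12, 0.006, -0.015, -1, 0, -0.004, -0.001, -0.12, 0.006, -0.015, -1, 0, -0.004, -0.001, -0.12, 0.006, -0.015, -1, 0, 0, 0, -0.02, 0, 0, -1]
}}

```text
clock: 3.6
eef_pos: [0.5465, -0.2452, 0.4326]
tool_rot: [-0.497, 0.501, 0.501, 0.5]
ft_force: [0.4, 0.5, -0.3]
grip_width: 0.0855
```

```bash
python3 - <<'E'
from h import *
goal([.55,-.250,.230],89)
snap("top","t1.png"); snap("side","s1.png")
E
```

```text
t 3.6 eef [ 0.5465 -0.2452  0.4326] f [ 0.38  0.48 -0.34] tq [ 0.017  0.027 -0.061] w 0.0855 q6 [-0.42  0.44  0.36  1.5  -0.   -0.42]
toolx [-0.0048  0.0021 -1.    ] z yaw deg 89.82
shift tool mm [47.6 -3.7 -4.9] turn rad [ 0.014  0.002 -0.005] |deg| 0.9
```

View pics/s1.png

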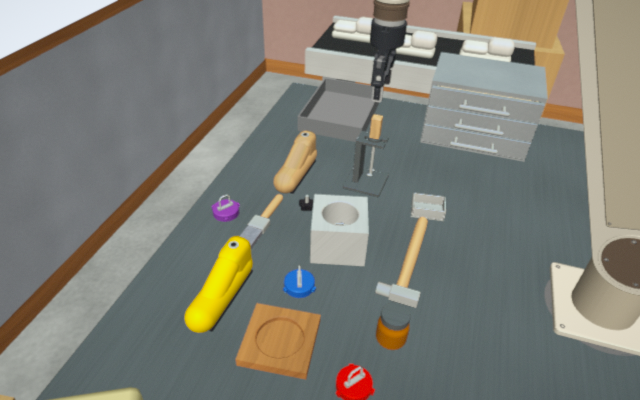

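View pics/t1.png

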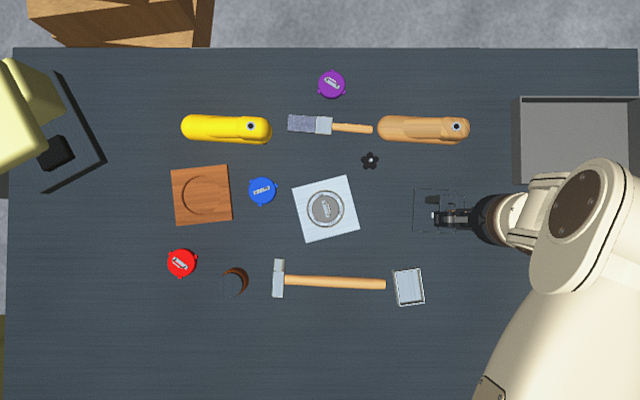

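{"fn": "arm_command", "kwargs": {
  "moves": [0.02, -0.001, -0.0015, 0, 0, 0, -1, 0.02, -0.001, -0.0015, 0, 0, -0.002, -1, 0.02, -0.001, -0.001, 0, 0.002, 0, -1, 0.016, -0.0007, 0, 0, 0, 0, -1]
}}

```text
clock: 4.03
eef_pos: [0.5504, -0.2494, 0.3584]
tool_rot: [-0.498, 0.503, 0.495, 0.503]
ft_force: [0.1, 0.1, -0.5]
grip_width: 0.0859
```

```bash
python3 - <<'E'
from h import *
goal([.55,-.250,.178],89)
im=snap("side","s2.png"); crop(im,330,40,430,200,3.7,"s2c.png")
im=snap("top","t2.png"); crop(im,400,170,500,260,5,"t2c.png")
E
```

```text
t 4.03 eef [ 0.5504 -0.2494  0.3584] f [ 0.11  0.12 -0.52] tq [ 0.03  -0.03  -0.003] w 0.0859 q6 [-0.43  0.47  0.21  1.31 -0.   -0.41]
toolx [ 0.0036 -0.0028 -1.    ] z yaw deg 89.27
shift tool mm [25.4  0.5 -0.5] turn rad [ 0.005 -0.003  0.004] |deg| 0.4
```

View pics/s2c.png

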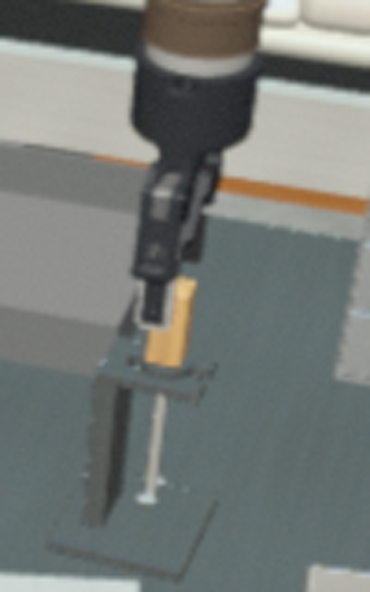

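{"fn": "arm_command", "kwargs": {
  "moves": [0.0125, 0.0002, -0.0002, 0, 0, 0.002, -1, 0.0125, 0.0002, -0.0002, 0.003, -0.002, 0.002, -1, 0, 0, 0, 0, 0, 0, -1]
}}

```text
clock: 4.38
eef_pos: [0.5495, -0.2495, 0.3323]
tool_rot: [-0.494, 0.505, 0.497, 0.503]
ft_force: [-0.0, 0.4, -0.9]
grip_width: 0.0853
```

```bash
python3 - <<'E'
from h import *
goal([.55,-.250,.178],89)
im=snap("side","s3.png"); crop(im,330,60,430,200,4,"s3c.png")
E
```

```text
t 4.38 eef [ 0.5495 -0.2495  0.3323] f [-0.04  0.43 -0.86] tq [0.078 0.    0.018] w 0.0853 q6 [-0.43  0.48  0.17  1.26 -0.   -0.41]
toolx [-0.0047  0.0015 -1.    ] z yaw deg 89.02
shift tool mm [-0.7 -0.5 -0.5] turn rad [ 0.     0.001 -0.005] |deg| 0.3
```

View pics/s3c.png

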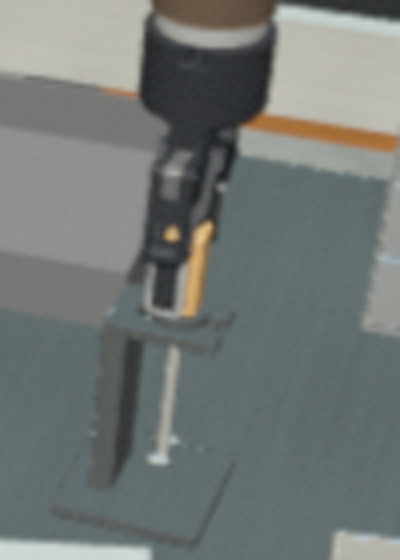

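{"fn": "arm_command", "kwargs": {
  "moves": [0, -0.0003, -0.0003, 0, 0, -0.005, -1, 0, 0, 0, 0, 0, 0, 0, 0, 0, 0, 0, 0, 0, 0.3, 0, 0, 0, 0, 0, 0, 0.6, 0, 0, 0, 0, 0, 0, 1, 0, 0, 0, 0, 0, 0, 1, 0, 0, 0, 0, 0, 0, 1, 0, 0, 0, 0, 0, 0, 1]
}}

```text
clock: 5.1
eef_pos: [0.5512, -0.2506, 0.3388]
tool_rot: [-0.499, 0.503, 0.492, 0.506]
ft_force: [-0.2, -0.1, -0.6]
grip_width: 0.023
```

```bash
python3 - <<'E'
from h import *
goal([.55,-.250,.178],89)
im=snap("side","s4.png"); crop(im,330,60,430,200,4,"s4c.png")
E
```

```text
t 5.1 eef [ 0.5512 -0.2506  0.3388] f [-0.15 -0.05 -0.6 ] tq [-0.015  0.015  0.002] w 0.023 q6 [-0.43  0.48  0.18  1.26  0.   -0.41]
toolx [ 0.0097 -0.0035 -0.9999] z yaw deg 88.98
shift tool mm [5.8 1.3 0.6] turn rad [-0.    -0.003  0.01 ] |deg| 0.6
```

View pics/s4c.png

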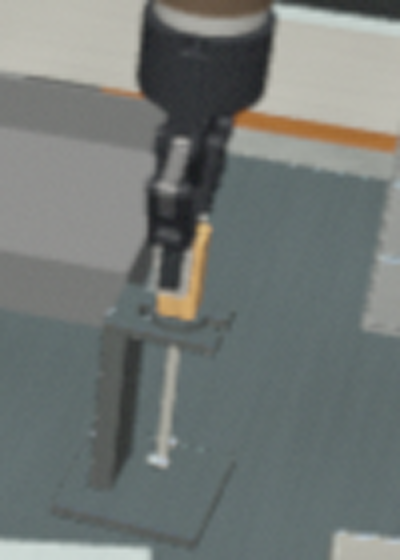

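```bash
python3 - <<'E'
from h import *
for i in range(5):
    bot.camera("top"); o=bot.get_obs(); M=R.from_quat(o["tool_rot"]).as_matrix(); print(np.round(o["eef_pos"]*1e3,1),np.round(M[:,0]*1e3,1),np.round(o["ft_force"],2),np.round(o["ft_torque"],3),round(o["grip_width"],4))
E
```

```text
[ 551.2 -250.6  338.8] [   9.7   -3.4 -999.9] [ 0.15 -0.03 -0.27] [-0.011  0.038 -0.011] 0.0233
[ 551.2 -250.6  338.8] [   9.6   -3.4 -999.9] [ 0.34 -0.04 -0.38] [ 0.002 -0.012 -0.017] 0.0236
[ 551.2 -250.6  338.8] [   9.6   -3.5 -999.9] [-0.01 -0.36 -0.16] [-0.031  0.007 -0.037] 0.0232
[ 551.2 -250.6  338.8] [   9.7   -3.5 -999.9] [ 0.48 -0.49 -0.17] [0.027 0.04  0.01 ] 0.0235
[ 551.2 -250.6  338.8] [   9.7   -3.5 -999.9] [ 0.18  0.   -0.57] [-0.099  0.001  0.023] 0.0232
```

```bash
cat >> h.py <<'E'
import os,json
def yawM(d): return R.from_euler("z",d,degrees=True).as_matrix()
def saveref(h0,yaw0):
    o=bot.get_obs(); json.dump(dict(p=list(o["eef_pos"]),q=list(o["tool_rot"]),h0=h0,yaw0=yaw0),open("ref.json","w"))
def ref():
    d=json.load(open("ref.json")); M0=R.from_quat(d["q"]).as_matrix(); H0=yawM(d["yaw0"])
    return H0.T@M0, H0.T@(np.array(d["p"])-d["h0"])   # tool in hook frame
def hook(pr=True):
    """current hook origin + yaw"""
    Rt,pt=ref(); o=bot.get_obs(); M=R.from_quat(o["tool_rot"]).as_matrix(); H=M@Rt.T; p=o["eef_pos"]-H@pt
    yaw=np.degrees(np.arctan2(H[1,0],H[0,0]))
    if pr: print("t %.2f"%o["clock"],"hook mm",np.round(p*1e3,1),"yaw",round(yaw,1),"zaxis",np.round(H[:,2],4),"f",np.round(o["ft_force"],2),"tq",np.round(o["ft_torque"],3),"w",round(o["grip_width"],4),"q6",round(o["joint_pos"][5],2))
    return p,H,M,o
def hg(hp_mm,yaw):
    Rt,pt=ref(); p,H,M,o=hook(); G=yawM(yaw)
    tp=np.array(hp_mm)/1e3+G@pt; d=M.T@(tp-o["eef_pos"]); rv=R.from_matrix(M.T@(G@Rt)).as_rotvec()
    print("-> shift tool mm",np.round(d*1e3,1),"turn",np.round(rv,4))
PC=np.array([563.6,3.3]); PY=16.5
def plugframe(lx,ly,yaw=None):
    a=np.radians(PY if yaw is None else yaw); return PC+[np.cos(a)*lx-np.sin(a)*ly,np.sin(a)*lx+np.cos(a)*ly]
E
python3 - <<'E'
from h import *
saveref([.5499,-.2511,.030],-1.0)
hg([549.9,-251.1,38],-1)
hg([480,-248,40],-1)
E
```

```text
t 5.40 hook mm [ 549.9 -251.1   30. ] yaw -1.0 zaxis [0. 0. 1.] f [ 0.18  0.   -0.57] tq [-0.099  0.001  0.023] w 0.0232 q6 -0.41
-> shift tool mm [-8.  -0.1 -0. ] turn [ 0.  0. -0.]
t 5.40 hook mm [ 549.9 -251.1   30. ] yaw -1.0 zaxis [0. 0. 1.] f [ 0.18  0.   -0.57] tq [-0.099  0.001  0.023] w 0.0232 q6 -0.41
-> shift tool mm [-10.7  69.8   1.8] turn [ 0.  0. -0.]
```

{"fn": "arm_command", "kwargs": {
  "moves": [-0.004, 0, 0, 0, 0, 0, 1, -0.004, 0, 0, 0, 0, 0, 1]
}}

```text
clock: 5.57
eef_pos: [0.5507, -0.2503, 0.3457]
tool_rot: [-0.498, 0.503, 0.494, 0.506]
ft_force: [0.8, 0.6, -2.2]
grip_width: 0.0235
```

```bash
python3 - <<'E'
from h import *
im=snap("side","s5.png"); crop(im,330,60,430,200,4,"s5c.png")
hg([480,-248,40],-1)
E
```

```text
t 5.62 hook mm [ 548.9 -250.5   37.8] yaw -1.0 zaxis [ 0.002  -0.0011  1.    ] f [ 1.24  0.49 -0.87] tq [-0.004 -0.02   0.03 ] w 0.0233 q6 -0.41
-> shift tool mm [-2.8 69.5  1.6] turn [ 0.0002  0.0011 -0.002 ]
```

View pics/s5c.png

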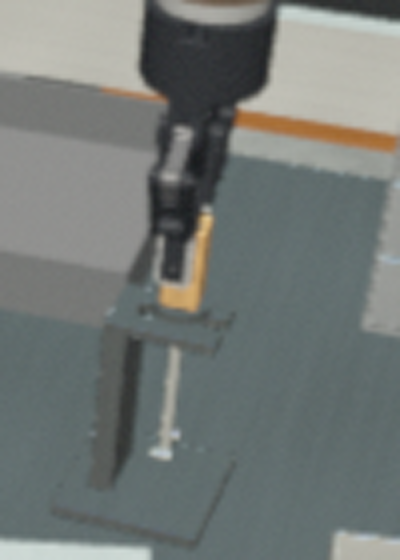

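{"fn": "arm_command", "kwargs": {
  "moves": [-0.001, 0.015, 0.0005, 0, 0, 0, 1, -0.001, 0.02, 0.0005, 0, 0, 0, 1, -0.001, 0.02, 0.0005, 0, 0, 0, 1, 0, 0.02, 0.0005, 0, 0, 0, 1]
}}

```text
clock: 5.95
eef_pos: [0.4773, -0.2468, 0.3488]
tool_rot: [-0.5, 0.501, 0.493, 0.506]
ft_force: [-0.4, 0.1, -1.1]
grip_width: 0.0232
```

```bash
python3 - <<'E'
from h import *
hg([480,-248,160],-1)
im=snap("side","s6.png"); crop(im,330,60,430,200,4,"s6c.png")
im=snap("top","t6.png"); crop(im,400,170,500,260,5,"t6c.png")
E
```

```text
t 5.95 hook mm [ 476.6 -247.1   40. ] yaw -0.8 zaxis [-1.9e-03 -3.0e-04  1.0e+00] f [-0.42  0.1  -1.1 ] tq [-0.021 -0.018  0.03 ] w 0.0232 q6 -0.46
-> shift tool mm [-120.    -5.4   -1.1] turn [0.0036 0.0004 0.0019]
```

View pics/s6c.png

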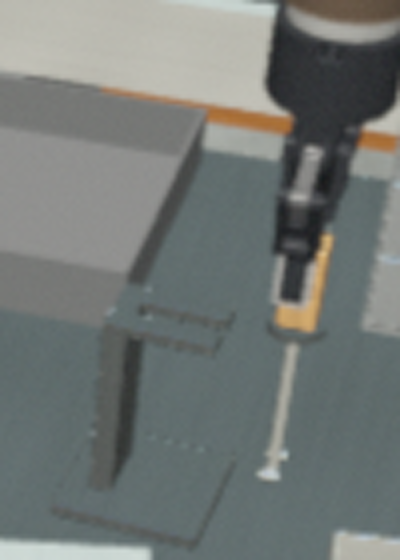

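{"fn": "arm_command", "kwargs": {
  "moves": [-0.03, 0, 0, 0, 0, 0, 1, -0.03, 0, 0, 0, 0, 0, 1, -0.03, 0, 0, 0, 0, 0, 1, -0.03, 0, 0, 0, 0, 0, 1, 0, 0, 0.02, 0, 0, 0, 1, 0, 0, 0.03, 0, 0, 0, 1, 0, 0, 0.035, 0, 0, 0, 1, 0, 0, 0.035, 0, 0, 0, 1, 0, 0, 0.035, 0, 0, 0, 1, 0, 0, 0.035, 0, 0, 0, 1, 0, 0, 0.03, -0.1, 0, 0, 1, 0, 0, 0, -0.1, 0, 0, 1, 0, 0, 0, -0.1, 0, 0, 1]
}}

```text
clock: 7.13
eef_pos: [0.4833, -0.0172, 0.4778]
tool_rot: [0.574, -0.418, -0.561, -0.427]
ft_force: [0.0, -0.5, -2.5]
grip_width: 0.0232
```

```bash
python3 - <<'E'
from h import *
q=plugframe(0,12); print(q)
hg([*q,140],16.5)
E
```

```text
[560.19181586  14.80583682]
t 7.13 hook mm [485.8 -18.1 169. ] yaw 16.7 zaxis [-0.0118  0.      0.9999] f [ 0.03 -0.49 -2.52] tq [-0.043 -0.006 -0.045] w 0.0232 q6 -0.33
-> shift tool mm [ 30.7 -83.6   9.2] turn [ 0.0037 -0.0033  0.0113]
```

{"fn": "arm_command", "kwargs": {
  "moves": [0.004, -0.025, 0.003, 0, 0, 0.004, 1, 0.004, -0.025, 0.003, 0.004, -0.003, 0.004, 1, 0.006, -0.02, 0.003, 0, 0, 0.003, 1, 0.004, -0.01, 0, 0, 0, 0, 1]
}}

```text
clock: 7.47
eef_pos: [0.5595, 0.0185, 0.4643]
tool_rot: [0.573, -0.418, -0.563, -0.425]
ft_force: [0.7, -0.1, -2.1]
grip_width: 0.0233
```

```bash
python3 - <<'E'
from h import *
bot.camera("top")
hg([*plugframe(0,12),140],16.5)
im=snap("side","s7.png"); crop(im,290,80,390,220,4,"s7c.png")
p,H,M,o=hook()
print(proj("side",[p, p+H@[0,.015,.006],p+H@[0,-.015,.006],p+H@[0,0,.110]]))
E
```

```text
t 7.52 hook mm [561.1  17.9 154.3] yaw 16.9 zaxis [-6.1e-03 -5.0e-04  1.0e+00] f [ 3.24  0.53 -2.04] tq [-0.021 -0.313  0.004] w 0.0232 q6 -0.26
-> shift tool mm [14.3  0.2 -3.1] turn [ 0.0074 -0.0012  0.006 ]
t 7.57 hook mm [559.1  17.  154.6] yaw 16.9 zaxis [-4.2e-03  2.0e-04  1.0e+00] f [-1.15  0.63 -2.  ] tq [-0.01   0.078 -0.008] w 0.0233 q6 -0.26
[[342.21679778 197.19642439]
 [342.56557722 199.57338458]
 [342.23150261 190.44647338]
 [345.75719612 153.14303636]]
```

View pics/s7c.png

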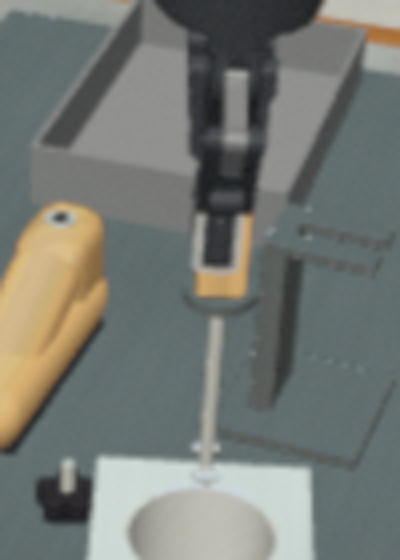

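{"fn": "arm_command", "kwargs": {
  "moves": [0.015, 0, -0.0015, 0.006, -0.001, 0.003, 1, 0.02, 0, -0.001, 0, 0, 0, 1, 0.02, 0, 0, 0, 0, 0, 1, 0.012, 0, 0, 0, 0, 0, 1, 0.005, 0, 0, 0, 0, 0, 1]
}}

```text
clock: 7.98
eef_pos: [0.5595, 0.0137, 0.3925]
tool_rot: [0.571, -0.421, -0.562, -0.426]
ft_force: [0.0, -0.2, -2.6]
grip_width: 0.0234
```

```bash
python3 - <<'E'
from h import *
bot.camera("top"); bot.camera("top")
hg([*plugframe(0,12),43],16.5)
E
```

```text
t 8.08 hook mm [560.1  12.6  84.3] yaw 16.4 zaxis [-0.0051  0.0011  1.    ] f [ 0.   -0.44 -1.23] tq [-0.057  0.078  0.052] w 0.0233 q6 -0.26
-> shift tool mm [41.3 -1.6  1.6] turn [-0.0009 -0.0025  0.0046]
```

{"fn": "arm_command", "kwargs": {
  "moves": [0.01, -0.001, 0.0015, 0, -0.002, 0.004, 1, 0.01, -0.0005, 0.001, 0, 0, 0, 1]
}}

```text
clock: 8.25
eef_pos: [0.5613, 0.0161, 0.3764]
tool_rot: [0.571, -0.42, -0.561, -0.427]
ft_force: [-0.4, -0.5, -2.5]
grip_width: 0.0234
```

```bash
python3 - <<'E'
from h import *
bot.camera("top")
hg([*plugframe(0,12),43],16.5)
im=snap("side","s8.png"); crop(im,290,110,390,240,4.5,"s8c.png")
E
```

```text
t 8.30 hook mm [561.6  15.3  65.6] yaw 16.4 zaxis [-5.5e-03  3.0e-04  1.0e+00] f [-0.68 -0.65 -3.66] tq [ 0.031  0.1   -0.021] w 0.0234 q6 -0.26
-> shift tool mm [22.6  0.3 -0.5] turn [-0.0017 -0.0018  0.0052]
```

View pics/s8c.png

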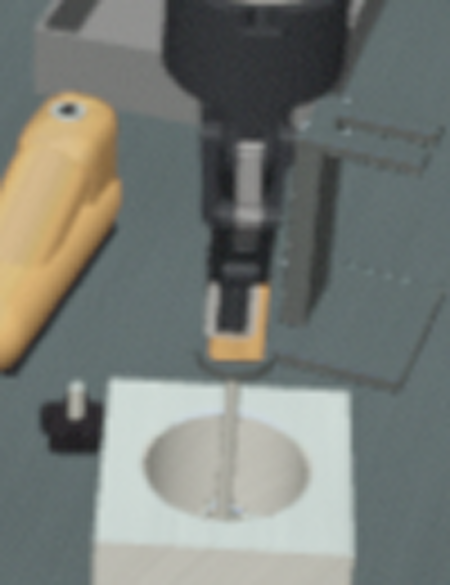

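{"fn": "arm_command", "kwargs": {
  "moves": [0.008, 0, 0, 0, -0.002, 0.005, 1, 0.006, 0, 0, 0, 0, 0.002, 1, 0.005, 0, 0, 0, 0, 0, 1]
}}

```text
clock: 8.6
eef_pos: [0.5617, 0.0164, 0.3563]
tool_rot: [0.569, -0.421, -0.563, -0.426]
ft_force: [-0.0, 0.4, -1.9]
grip_width: 0.0232
```

```bash
python3 - <<'E'
from h import *
bot.camera("top"); bot.camera("top")
hg([*plugframe(0,12),43],16.5)
hg([*plugframe(0,-6),43],16.5)
E
```

```text
t 8.70 hook mm [559.5  15.5  46.6] yaw 16.4 zaxis [2.e-03 4.e-04 1.e+00] f [-0.92 -0.12 -1.57] tq [ 0.009  0.014 -0.006] w 0.0234 q6 -0.26
-> shift tool mm [ 3.6  0.2 -0.7] turn [-0.0012  0.0002 -0.002 ]
t 8.70 hook mm [559.5  15.5  46.6] yaw 16.4 zaxis [2.e-03 4.e-04 1.e+00] f [-0.92 -0.12 -1.57] tq [ 0.009  0.014 -0.006] w 0.0234 q6 -0.26
-> shift tool mm [  3.6   0.2 -18.7] turn [-0.0012  0.0002 -0.002 ]
```

{"fn": "arm_command", "kwargs": {
  "moves": [0.003, 0, 0, 0, 0, 0, 1, 0, 0, -0.004, 0, 0, 0, 1, 0, 0, -0.004, 0, 0, 0, 1]
}}

```text
clock: 8.95
eef_pos: [0.5637, 0.0089, 0.3522]
tool_rot: [0.569, -0.422, -0.564, -0.425]
ft_force: [-0.2, 0.0, -1.9]
grip_width: 0.023
```

```bash
python3 - <<'E'
from h import *
bot.camera("top")
hg([*plugframe(0,-6),43],16.5)
E
```

```text
t 9.00 hook mm [562.2   7.2  43.3] yaw 16.5 zaxis [1.8e-03 8.0e-04 1.0e+00] f [-0.16 -1.71 -1.98] tq [-0.025  0.029  0.015] w 0.0235 q6 -0.27
-> shift tool mm [  0.3   0.3 -10.2] turn [-0.0007 -0.0002 -0.002 ]
```

{"fn": "arm_command", "kwargs": {
  "moves": [0, 0, -0.004, 0, 0, 0, 1, 0, 0, -0.003, 0, 0, 0, 1]
}}

```text
clock: 9.17
eef_pos: [0.5661, 0.001, 0.3526]
tool_rot: [0.569, -0.422, -0.564, -0.425]
ft_force: [-1.1, 1.0, -3.1]
grip_width: 0.0232
```

```bash
python3 - <<'E'
from h import *
bot.camera("top");hook(); bot.camera("top")
hg([*plugframe(0,-6),43],16.5)
E
```

```text
t 9.22 hook mm [ 5.647e+02 -4.000e-01  4.370e+01] yaw 16.4 zaxis [1.3e-03 4.0e-04 1.0e+00] f [ 0.37  0.5  -3.28] tq [ 0.167 -0.01  -0.066] w 0.0234 q6 -0.29
t 9.27 hook mm [ 5.646e+02 -1.000e-01  4.370e+01] yaw 16.4 zaxis [1.3e-03 4.0e-04 1.0e+00] f [-0.83 -0.17 -1.73] tq [ 0.022 -0.009  0.035] w 0.0232 q6 -0.28
-> shift tool mm [ 0.7  0.4 -2.5] turn [-0.0013 -0.0001 -0.0014]
```

{"fn": "arm_command", "kwargs": {
  "moves": [0, 0, -0.0025, 0, 0, 0, 1, -0.004, 0, 0, 0, 0, 0, 1, -0.003, 0, 0, 0, 0, 0, 1]
}}

```text
clock: 9.52
eef_pos: [0.5666, -0.0019, 0.3593]
tool_rot: [0.568, -0.422, -0.564, -0.425]
ft_force: [0.1, 1.0, -2.2]
grip_width: 0.0234
```

```bash
python3 - <<'E'
from h import *
for i in range(3): bot.camera("side");hook()
hg([*plugframe(0,-6),54],16.5)
E
```

```text
t 9.57 hook mm [564.9  -2.6  51.1] yaw 16.4 zaxis [ 2.1e-03 -4.0e-04  1.0e+00] f [-1.7   0.94 -2.02] tq [ 0.176  0.124 -0.009] w 0.0233 q6 -0.29
t 9.62 hook mm [565.   -2.5  50.9] yaw 16.4 zaxis [ 1.9e-03 -4.0e-04  1.0e+00] f [ 0.05  1.06 -1.72] tq [ 0.084  0.064 -0.022] w 0.0233 q6 -0.29
t 9.67 hook mm [564.9  -2.5  50.6] yaw 16.4 zaxis [ 2.e-03 -2.e-04  1.e+00] f [ 0.22 -0.21 -2.27] tq [ 0.077 -0.046 -0.017] w 0.0232 q6 -0.29
t 9.67 hook mm [564.9  -2.5  50.6] yaw 16.4 zaxis [ 2.e-03 -2.e-04  1.e+00] f [ 0.22 -0.21 -2.27] tq [ 0.077 -0.046 -0.017] w 0.0232 q6 -0.29
-> shift tool mm [-3.4  0.1  0.2] turn [-0.0015  0.0008 -0.0019]
```

{"fn": "arm_command", "kwargs": {
  "moves": [-0.002, 0, 0, 0, 0, 0, 1, -0.002, 0, 0, 0, 0, 0, 1]
}}

```text
clock: 9.83
eef_pos: [0.5665, -0.0017, 0.3634]
tool_rot: [0.569, -0.422, -0.564, -0.425]
ft_force: [-0.2, 0.3, -2.7]
grip_width: 0.0234
```

```bash
python3 - <<'E'
from h import *
for i in range(3): bot.camera("side");hook()
E
```

```text
t 9.88 hook mm [564.7  -2.5  54.9] yaw 16.4 zaxis [0.0022 0.     1.    ] f [-0.13  0.33 -3.45] tq [ 0.041  0.066 -0.023] w 0.0233 q6 -0.29
t 9.93 hook mm [564.6  -2.5  54.6] yaw 16.4 zaxis [ 0.0025 -0.      1.    ] f [-0.29  0.48 -2.91] tq [-0.006 -0.078  0.026] w 0.0233 q6 -0.29
t 9.98 hook mm [564.6  -2.5  54.4] yaw 16.4 zaxis [0.0026 0.     1.    ] f [-0.08  0.25 -3.27] tq [ 0.084 -0.058  0.055] w 0.0232 q6 -0.29
```

{"fn": "arm_command", "kwargs": {
  "moves": [-0.0005, 0, 0.003, 0, 0, 0, 1, -0.0005, 0, 0.003, 0, 0, 0, 1, -0.0005, 0, 0.003, 0, 0, 0, 1]
}}

```text
clock: 10.23
eef_pos: [0.564, 0.0067, 0.3644]
tool_rot: [0.569, -0.423, -0.563, -0.425]
ft_force: [0.6, -0.7, -1.8]
grip_width: 0.0231
```

```bash
python3 - <<'E'
from h import *
for i in range(3): bot.camera("side");hook()
hg([*plugframe(0,6.5),57],16.5)
im=snap("side","s9.png"); crop(im,290,110,390,240,4.5,"s9c.png")
E
```

```text
t 10.28 hook mm [561.9   6.   55.7] yaw 16.4 zaxis [0.0026 0.0014 1.    ] f [-0.92 -0.05 -2.9 ] tq [-0.154  0.009 -0.017] w 0.0232 q6 -0.27
t 10.33 hook mm [561.9   5.9  55.7] yaw 16.4 zaxis [0.0027 0.0012 1.    ] f [ 0.08 -0.02 -2.43] tq [-0.044 -0.038 -0.016] w 0.0235 q6 -0.27
t 10.38 hook mm [561.9   5.9  55.7] yaw 16.4 zaxis [0.0028 0.001  1.    ] f [ 0.46  0.17 -2.34] tq [0.072 0.01  0.019] w 0.0237 q6 -0.27
t 10.38 hook mm [561.9   5.9  55.7] yaw 16.4 zaxis [0.0028 0.001  1.    ] f [ 0.46  0.17 -2.34] tq [0.072 0.01  0.019] w 0.0237 q6 -0.27
-> shift tool mm [-1.4  0.   3.5] turn [-0.0017 -0.0002 -0.003 ]
```

View pics/s9c.png

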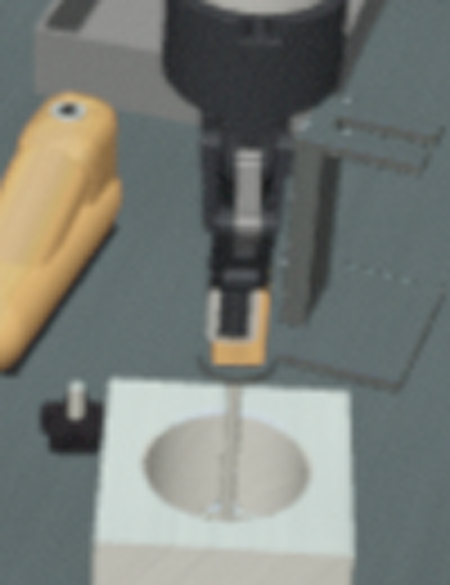

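{"fn": "arm_command", "kwargs": {
  "moves": [-0.001, 0, 0.0015, 0, 0, -0.002, 1, -0.0015, 0, 0.001, 0, 0, 0, 1]
}}

```text
clock: 10.6
eef_pos: [0.5629, 0.0093, 0.3664]
tool_rot: [0.569, -0.422, -0.564, -0.425]
ft_force: [-0.0, 0.0, -4.2]
grip_width: 0.0234
```

```bash
python3 - <<'E'
from h import *
for i in range(4): bot.camera("side");hook()
E
```

```text
t 10.65 hook mm [561.1   8.5  57.9] yaw 16.4 zaxis [2.1e-03 5.0e-04 1.0e+00] f [-1.07  0.09 -5.32] tq [-0.014  0.043 -0.024] w 0.0234 q6 -0.27
t 10.70 hook mm [561.2   8.4  57.7] yaw 16.4 zaxis [2.e-03 5.e-04 1.e+00] f [ 0.41 -0.55 -4.6 ] tq [-0.023 -0.009  0.004] w 0.0231 q6 -0.27
t 10.75 hook mm [561.2   8.2  57.6] yaw 16.4 zaxis [2.1e-03 7.0e-04 1.0e+00] f [ 0.8  -0.54 -5.09] tq [ 0.009  0.06  -0.053] w 0.0235 q6 -0.27
t 10.80 hook mm [561.2   8.2  57.6] yaw 16.4 zaxis [2.2e-03 7.0e-04 1.0e+00] f [ 0.29 -0.32 -4.21] tq [-0.022 -0.032 -0.011] w 0.0233 q6 -0.27
```

{"fn": "arm_command", "kwargs": {
  "moves": [-0.0015, 0, -0.0005, 0, 0, 0, 1, -0.0015, 0, -0.0005, 0, 0, 0, 1]
}}

```text
clock: 10.97
eef_pos: [0.563, 0.0084, 0.3685]
tool_rot: [0.568, -0.423, -0.564, -0.425]
ft_force: [-0.2, -0.2, -6.0]
grip_width: 0.0232
```

```bash
python3 - <<'E'
from h import *
for i in range(4): bot.camera("side");hook()
E
```

```text
t 11.02 hook mm [560.7   7.4  60. ] yaw 16.4 zaxis [3.9e-03 2.0e-04 1.0e+00] f [ 0.37 -0.98 -5.76] tq [0.073 0.005 0.032] w 0.0232 q6 -0.27
t 11.07 hook mm [560.8   7.4  60. ] yaw 16.4 zaxis [3.7e-03 2.0e-04 1.0e+00] f [-0.08  0.35 -4.79] tq [ 0.087 -0.024  0.024] w 0.0233 q6 -0.27
t 11.12 hook mm [560.9   7.4  59.9] yaw 16.4 zaxis [3.6e-03 2.0e-04 1.0e+00] f [ 1.04  0.36 -5.41] tq [0.029 0.002 0.01 ] w 0.0235 q6 -0.27
t 11.17 hook mm [560.9   7.4  59.9] yaw 16.4 zaxis [3.6e-03 2.0e-04 1.0e+00] f [-0.03  0.93 -5.53] tq [ 0.059  0.    -0.016] w 0.0231 q6 -0.27
```

{"fn": "arm_command", "kwargs": {
  "moves": [0, 0.0006, 0, -0.09, 0, 0, 1, 0, 0.0006, 0, -0.09, 0, 0, 1, 0, 0.0006, 0, -0.09, 0, 0, 1, 0, 0.0006, 0, -0.09, 0, 0, 1]
}}

```text
clock: 11.5
eef_pos: [0.5607, 0.0075, 0.3682]
tool_rot: [0.637, -0.31, -0.633, -0.312]
ft_force: [-0.5, 0.9, -4.4]
grip_width: 0.0231
```

```bash
python3 - <<'E'
from h import *
for i in range(2): bot.camera("side");p,H,M,o=hook()
y=np.degrees(np.arctan2(H[1,0],H[0,0])); hg([*plugframe(0,6,y),60],y)
E
```

```text
t 11.55 hook mm [558.5   5.2  59.4] yaw 38.0 zaxis [0.0045 0.0033 1.    ] f [-1.26  0.22 -4.94] tq [0.071 0.033 0.009] w 0.0238 q6 -0.65
t 11.60 hook mm [558.7   5.2  59.4] yaw 37.6 zaxis [0.0042 0.0032 1.    ] f [-0.56  0.11 -5.18] tq [ 0.112 -0.011 -0.025] w 0.0234 q6 -0.64
t 11.60 hook mm [558.7   5.2  59.4] yaw 37.6 zaxis [0.0042 0.0032 1.    ] f [-0.56  0.11 -5.18] tq [ 0.112 -0.011 -0.025] w 0.0234 q6 -0.64
-> shift tool mm [-0.6 -1.1  1.4] turn [ 0.      0.     -0.0053]
```

{"fn": "arm_command", "kwargs": {
  "moves": [-0.0006, -0.0005, 0.001, -0.09, 0, -0.004, 1, 0, 0.0003, 0.0004, -0.09, 0, 0, 1, 0, 0.0005, 0, -0.09, 0, 0, 1]
}}

```text
clock: 11.85
eef_pos: [0.5596, 0.0083, 0.3685]
tool_rot: [0.673, -0.222, -0.669, -0.225]
ft_force: [-0.2, 0.2, -5.5]
grip_width: 0.0233
```

```bash
python3 - <<'E'
from h import *
for i in range(3): bot.camera("side");p,H,M,o=hook()
y=np.degrees(np.arctan2(H[1,0],H[0,0])); hg([*plugframe(0,6,y),60],y)
E
```

```text
t 11.90 hook mm [558.9   5.8  59.7] yaw 53.3 zaxis [7.0e-04 3.3e-03 1.0e+00] f [ 0.26  0.21 -4.59] tq [0.094 0.078 0.018] w 0.0233 q6 -0.92
t 11.95 hook mm [559.    5.8  59.7] yaw 52.9 zaxis [6.0e-04 3.2e-03 1.0e+00] f [ 0.4  -0.1  -5.14] tq [ 0.065 -0.008 -0.058] w 0.0234 q6 -0.91
t 12.00 hook mm [559.1   5.9  59.7] yaw 52.8 zaxis [5.0e-04 3.2e-03 1.0e+00] f [-0.17  0.07 -4.77] tq [0.002 0.072 0.002] w 0.0233 q6 -0.91
t 12.00 hook mm [559.1   5.9  59.7] yaw 52.8 zaxis [5.0e-04 3.2e-03 1.0e+00] f [-0.17  0.07 -4.77] tq [0.002 0.072 0.002] w 0.0233 q6 -0.91
-> shift tool mm [-0.3  0.2  0.4] turn [ 0.     -0.0015 -0.0029]
```

{"fn": "arm_command", "kwargs": {
  "moves": [-0.0025, 0.0002, 0.0004, 0, 0, -0.003, 1, -0.0025, 0, 0, 0, 0, 0, 1]
}}

```text
clock: 12.17
eef_pos: [0.559, 0.0082, 0.3732]
tool_rot: [0.672, -0.225, -0.667, -0.23]
ft_force: [0.2, -0.3, -4.4]
grip_width: 0.0233
```

```bash
python3 - <<'E'
from h import *
for i in range(4): bot.camera("side");p,H,M,o=hook()
y=np.degrees(np.arctan2(H[1,0],H[0,0])); hg([*plugframe(0,6,y),65],y)
E
```

```text
t 12.22 hook mm [559.    6.8  64.9] yaw 52.5 zaxis [-1.e-03  5.e-04  1.e+00] f [-0.32 -0.81 -5.44] tq [0.036 0.014 0.002] w 0.0232 q6 -0.9
t 12.27 hook mm [559.2   6.7  64.9] yaw 52.6 zaxis [-1.3e-03  7.0e-04  1.0e+00] f [ 0.87 -0.74 -5.48] tq [ 0.019  0.08  -0.05 ] w 0.0232 q6 -0.9
t 12.32 hook mm [559.1   6.7  64.6] yaw 52.6 zaxis [-1.e-03  8.e-04  1.e+00] f [ 0.12  0.64 -5.54] tq [0.005 0.051 0.02 ] w 0.0231 q6 -0.9
t 12.37 hook mm [558.9   6.7  64.5] yaw 52.6 zaxis [-7.e-04  8.e-04  1.e+00] f [ 0.21 -1.51 -5.53] tq [0.054 0.037 0.037] w 0.0231 q6 -0.9
t 12.37 hook mm [558.9   6.7  64.5] yaw 52.6 zaxis [-7.e-04  8.e-04  1.e+00] f [ 0.21 -1.51 -5.53] tq [0.054 0.037 0.037] w 0.0231 q6 -0.9
-> shift tool mm [-0.5 -0.1 -0.1] turn [ 0.     -0.001  -0.0002]
```

Force is about -5.5 N, almost unchanged. I raise another 1.5 mm and watch it.

{"fn": "arm_command", "kwargs": {
  "moves": [-0.0015, 0, 0, 0, 0, 0, 1, -0.0005, 0, 0, 0, 0, 0, 1]
}}

```text
clock: 12.53
eef_pos: [0.5591, 0.0083, 0.3751]
tool_rot: [0.672, -0.224, -0.667, -0.23]
ft_force: [1.2, -0.6, -6.1]
grip_width: 0.0231
```

```bash
python3 - <<'E'
from h import *
for i in range(4): bot.camera("side");p,H,M,o=hook()
y=np.degrees(np.arctan2(H[1,0],H[0,0])); hg([*plugframe(0,6,y),66],y)
E
```

```text
t 12.58 hook mm [558.7   6.8  66.3] yaw 52.6 zaxis [-2.e-04  4.e-04  1.e+00] f [ 0.44  0.58 -5.51] tq [ 0.175 -0.021 -0.019] w 0.0234 q6 -0.9
t 12.63 hook mm [558.7   6.8  66.2] yaw 52.6 zaxis [-1.e-04  4.e-04  1.e+00] f [ 0.07  0.56 -6.16] tq [ 0.162 -0.109 -0.005] w 0.0234 q6 -0.9
t 12.68 hook mm [558.6   6.8  66.1] yaw 52.6 zaxis [0.e+00 4.e-04 1.e+00] f [ 0.25  0.48 -5.28] tq [ 0.146 -0.02   0.037] w 0.023 q6 -0.9
t 12.73 hook mm [558.6   6.8  66.1] yaw 52.6 zaxis [1.e-04 5.e-04 1.e+00] f [-0.14  1.   -5.55] tq [ 0.165 -0.1   -0.017] w 0.0235 q6 -0.9
t 12.73 hook mm [558.6   6.8  66.1] yaw 52.6 zaxis [1.e-04 5.e-04 1.e+00] f [-0.14  1.   -5.55] tq [ 0.165 -0.1   -0.017] w 0.0235 q6 -0.9
-> shift tool mm [ 0.1 -0.1 -0.2] turn [ 0.     -0.0003 -0.0004]
```

{"fn": "arm_command", "kwargs": {
  "moves": [-0.001, 0, 0, 0, 0, 0, 1, -0.0005, 0, 0, 0, 0, 0, 1]
}}

```text
clock: 12.9
eef_pos: [0.5591, 0.0084, 0.3761]
tool_rot: [0.672, -0.224, -0.668, -0.23]
ft_force: [0.1, -0.3, -7.0]
grip_width: 0.0231
```

```bash
python3 - <<'E'
from h import *
for i in range(4): bot.camera("side");p,H,M,o=hook()
y=np.degrees(np.arctan2(H[1,0],H[0,0])); hg([*plugframe(0,6,y),66],y)
E
```

```text
t 12.95 hook mm [558.5   7.   67.3] yaw 52.6 zaxis [5.e-04 2.e-04 1.e+00] f [ 0.68  0.62 -6.53] tq [ 0.247 -0.199 -0.032] w 0.0233 q6 -0.9
t 13.00 hook mm [558.5   7.   67.2] yaw 52.6 zaxis [5.e-04 2.e-04 1.e+00] f [ 1.2   0.83 -7.3 ] tq [ 0.169 -0.21  -0.01 ] w 0.023 q6 -0.9
t 13.05 hook mm [558.5   7.   67.2] yaw 52.6 zaxis [5.e-04 2.e-04 1.e+00] f [ 0.88  0.92 -7.28] tq [ 0.198 -0.197 -0.014] w 0.0234 q6 -0.9
t 13.10 hook mm [558.5   7.   67.2] yaw 52.6 zaxis [5.e-04 2.e-04 1.e+00] f [ 0.26  0.08 -6.69] tq [ 0.212 -0.222 -0.001] w 0.0232 q6 -0.9
t 13.10 hook mm [558.5   7.   67.2] yaw 52.6 zaxis [5.e-04 2.e-04 1.e+00] f [ 0.26  0.08 -6.69] tq [ 0.212 -0.222 -0.001] w 0.0232 q6 -0.9
-> shift tool mm [ 1.2 -0.  -0.2] turn [-0.      0.0003 -0.0005]
```

{"fn": "arm_command", "kwargs": {
  "moves": [0.0002, 0.0004, 0, -0.06, 0, 0, 1, 0, 0.0004, 0, -0.06, 0, 0, 1]
}}

```text
clock: 13.27
eef_pos: [0.5585, 0.0078, 0.3757]
tool_rot: [0.684, -0.183, -0.68, -0.188]
ft_force: [-0.0, 0.5, -5.6]
grip_width: 0.0232
```

```bash
python3 - <<'E'
from h import *
for i in range(3): bot.camera("side");p,H,M,o=hook()
y=np.degrees(np.arctan2(H[1,0],H[0,0])); hg([*plugframe(0,6,y),67],y)
E
```

```text
t 13.32 hook mm [558.2   5.9  66.9] yaw 59.8 zaxis [2.0e-04 1.4e-03 1.0e+00] f [-0.27 -0.18 -5.52] tq [ 0.164 -0.067 -0.033] w 0.0234 q6 -1.03
t 13.37 hook mm [558.3   5.9  66.9] yaw 59.5 zaxis [1.0e-04 1.3e-03 1.0e+00] f [ 0.53 -0.06 -7.06] tq [ 0.162 -0.091  0.034] w 0.0234 q6 -1.03
t 13.42 hook mm [558.3   6.   66.9] yaw 59.4 zaxis [0.     0.0013 1.    ] f [ 0.07 -0.27 -5.73] tq [ 0.163 -0.118 -0.007] w 0.0232 q6 -1.02
t 13.42 hook mm [558.3   6.   66.9] yaw 59.4 zaxis [0.     0.0013 1.    ] f [ 0.07 -0.27 -5.73] tq [ 0.163 -0.118 -0.007] w 0.0232 q6 -1.02
-> shift tool mm [-0.1 -0.1 -0.1] turn [ 0.     -0.0006 -0.0011]
```

{"fn": "arm_command", "kwargs": {
  "moves": [-0.0012, 0, 0, 0, 0, 0, 1]
}}

```text
clock: 13.5
eef_pos: [0.5585, 0.0077, 0.3767]
tool_rot: [0.684, -0.184, -0.68, -0.19]
ft_force: [0.3, 0.6, -7.4]
grip_width: 0.0232
```

```bash
python3 - <<'E'
from h import *
for i in range(4): bot.camera("side");p,H,M,o=hook()
y=np.degrees(np.arctan2(H[1,0],H[0,0])); hg([*plugframe(0,6,y),67],y)
E
```

```text
t 13.55 hook mm [558.4   6.   68.2] yaw 59.3 zaxis [-1.0e-04  1.1e-03  1.0e+00] f [ 1.59  0.76 -7.43] tq [ 0.257 -0.266  0.003] w 0.0234 q6 -1.02
t 13.60 hook mm [558.5   6.   68.2] yaw 59.4 zaxis [-3.0e-04  1.1e-03  1.0e+00] f [ 0.69  1.49 -7.6 ] tq [ 0.172 -0.23   0.025] w 0.023 q6 -1.02
t 13.65 hook mm [558.4   6.   68.1] yaw 59.4 zaxis [-1.0e-04  1.1e-03  1.0e+00] f [ 0.44  0.35 -7.68] tq [ 0.25  -0.248  0.038] w 0.0231 q6 -1.02
t 13.70 hook mm [558.4   6.   68.1] yaw 59.4 zaxis [-0.      0.0011  1.    ] f [ 0.99  0.3  -6.58] tq [ 0.151 -0.279  0.045] w 0.023 q6 -1.02
t 13.70 hook mm [558.4   6.   68.1] yaw 59.4 zaxis [-0.      0.0011  1.    ] f [ 0.99  0.3  -6.58] tq [ 0.151 -0.279  0.045] w 0.023 q6 -1.02
-> shift tool mm [ 1.1 -0.  -0.1] turn [ 0.     -0.0006 -0.001 ]
```

{"fn": "arm_command", "kwargs": {
  "moves": [0, 0.0004, 0, -0.06, 0, 0, 1, 0, 0.0003, 0, -0.05, 0, 0, 1]
}}

```text
clock: 13.87
eef_pos: [0.5583, 0.0072, 0.3768]
tool_rot: [0.694, -0.146, -0.689, -0.15]
ft_force: [-0.0, -0.1, -6.7]
grip_width: 0.0234
```

```bash
python3 - <<'E'
from h import *
for i in range(3): bot.camera("side");p,H,M,o=hook()
y=np.degrees(np.arctan2(H[1,0],H[0,0])); hg([*plugframe(0,6,y),68],y)
E
```

```text
t 13.92 hook mm [558.3   5.1  68. ] yaw 65.9 zaxis [-6.0e-04  2.1e-03  1.0e+00] f [ 0.79  1.22 -6.87] tq [ 0.165 -0.177  0.002] w 0.023 q6 -1.14
t 13.97 hook mm [558.3   5.1  68. ] yaw 65.7 zaxis [-6.0e-04  2.1e-03  1.0e+00] f [ 0.71  0.13 -7.13] tq [ 0.145 -0.109  0.006] w 0.0233 q6 -1.13
t 14.02 hook mm [558.4   5.2  68. ] yaw 65.6 zaxis [-7.0e-04  2.1e-03  1.0e+00] f [ 1.23  0.19 -5.96] tq [ 0.114 -0.135 -0.023] w 0.0233 q6 -1.13
t 14.02 hook mm [558.4   5.2  68. ] yaw 65.6 zaxis [-7.0e-04  2.1e-03  1.0e+00] f [ 1.23  0.19 -5.96] tq [ 0.114 -0.135 -0.023] w 0.0233 q6 -1.13
-> shift tool mm [0. 0. 0.] turn [ 0.     -0.0015 -0.0016]
```

{"fn": "arm_command", "kwargs": {
  "moves": [-0.0008, 0.0003, 0, -0.05, 0, 0, 1, 0, 0.0003, 0, -0.05, 0, 0, 1]
}}

```text
clock: 14.18
eef_pos: [0.558, 0.0067, 0.3775]
tool_rot: [0.7, -0.112, -0.695, -0.117]
ft_force: [0.5, 0.2, -6.9]
grip_width: 0.0233
```

```bash
python3 - <<'E'
from h import *
for i in range(3): bot.camera("side");p,H,M,o=hook()
y=np.degrees(np.arctan2(H[1,0],H[0,0])); hg([*plugframe(0,6,y),68],y)
E
```

```text
t 14.23 hook mm [558.3   4.3  68.6] yaw 71.5 zaxis [-0.0011  0.0028  1.    ] f [ 0.46  0.55 -6.9 ] tq [ 0.148 -0.107  0.025] w 0.0231 q6 -1.24
t 14.28 hook mm [558.4   4.4  68.6] yaw 71.3 zaxis [-0.0011  0.0028  1.    ] f [ 0.42  0.44 -7.68] tq [ 0.091 -0.135  0.019] w 0.0236 q6 -1.23
t 14.33 hook mm [558.4   4.4  68.6] yaw 71.2 zaxis [-0.0011  0.0027  1.    ] f [ 0.83 -0.56 -7.21] tq [ 0.102 -0.169 -0.018] w 0.0235 q6 -1.23
t 14.33 hook mm [558.4   4.4  68.6] yaw 71.2 zaxis [-0.0011  0.0027  1.    ] f [ 0.83 -0.56 -7.21] tq [ 0.102 -0.169 -0.018] w 0.0235 q6 -1.23
-> shift tool mm [0.6 0.  0.1] turn [ 0.     -0.0019 -0.0022]
```

{"fn": "arm_command", "kwargs": {
  "moves": [0, 0.0003, 0, -0.05, -0.001, -0.001, 1, 0, 0.0003, 0, -0.05, -0.001, -0.001, 1]
}}

```text
clock: 14.5
eef_pos: [0.5578, 0.006, 0.3774]
tool_rot: [0.704, -0.078, -0.701, -0.084]
ft_force: [0.7, -0.1, -6.3]
grip_width: 0.0235
```

```bash
python3 - <<'E'
from h import *
for i in range(3): bot.camera("side");p,H,M,o=hook()
y=np.degrees(np.arctan2(H[1,0],H[0,0])); hg([*plugframe(0,6,y),68.5],y)
E
```

```text
t 14.55 hook mm [558.    4.1  68.7] yaw 77.0 zaxis [-3.0e-04  1.3e-03  1.0e+00] f [-0.43  0.06 -4.98] tq [-0.001  0.05  -0.028] w 0.0235 q6 -1.33
t 14.60 hook mm [558.    4.2  68.8] yaw 76.8 zaxis [-4.0e-04  1.3e-03  1.0e+00] f [-0.26 -0.25 -4.92] tq [-0.016  0.069  0.056] w 0.0232 q6 -1.33
t 14.65 hook mm [558.1   4.3  68.9] yaw 76.7 zaxis [-6.0e-04  1.2e-03  1.0e+00] f [-0.21 -0.18 -4.96] tq [ 0.033  0.065 -0.079] w 0.0232 q6 -1.33
t 14.65 hook mm [558.1   4.3  68.9] yaw 76.7 zaxis [-6.0e-04  1.2e-03  1.0e+00] f [-0.21 -0.18 -4.96] tq [ 0.033  0.065 -0.079] w 0.0232 q6 -1.33
-> shift tool mm [ 0.4 -0.   0.2] turn [ 0.     -0.0009 -0.0011]
```

Force fell to -5 N, which is hook plus plug weight only, and the torque is gone. The ears have popped into notches. I raise gently without turning.

{"fn": "arm_command", "kwargs": {
  "moves": [-0.002, 0, 0, 0, 0, 0, 1, -0.002, 0, 0, 0, 0, 0, 1]
}}

```text
clock: 14.82
eef_pos: [0.5575, 0.0059, 0.3819]
tool_rot: [0.704, -0.08, -0.701, -0.086]
ft_force: [-0.5, -0.3, -4.6]
grip_width: 0.0234
```

```bash
python3 - <<'E'
from h import *
for i in range(3): bot.camera("side");p,H,M,o=hook()
y=np.degrees(np.arctan2(H[1,0],H[0,0])); hg([*plugframe(0,6,y),78],y)
E
```

```text
t 14.87 hook mm [558.1   4.1  73.6] yaw 76.5 zaxis [-9.0e-04  1.5e-03  1.0e+00] f [ 1.06  0.15 -3.43] tq [-0.027  0.006  0.009] w 0.0231 q6 -1.33
t 14.92 hook mm [558.2   4.1  73.5] yaw 76.6 zaxis [-0.0012  0.0014  1.    ] f [ 0.98  0.14 -5.95] tq [-0.008  0.039  0.031] w 0.0234 q6 -1.33
t 14.97 hook mm [558.1   4.1  73.2] yaw 76.6 zaxis [-8.0e-04  1.4e-03  1.0e+00] f [-0.2   0.01 -5.48] tq [ 0.01   0.011 -0.042] w 0.0235 q6 -1.33
t 14.97 hook mm [558.1   4.1  73.2] yaw 76.6 zaxis [-8.0e-04  1.4e-03  1.0e+00] f [-0.2   0.01 -5.48] tq [ 0.01   0.011 -0.042] w 0.0235 q6 -1.33
-> shift tool mm [-4.8 -0.2  0.1] turn [ 0.     -0.0011 -0.0012]
```

{"fn": "arm_command", "kwargs": {
  "moves": [-0.003, 0, 0, 0, 0, 0, 1, -0.003, 0, 0, 0, 0, 0, 1, -0.003, 0, 0, 0, 0, 0, 1, -0.003, 0, 0, 0, 0, 0, 1]
}}

```text
clock: 15.3
eef_pos: [0.5573, 0.0059, 0.3945]
tool_rot: [0.704, -0.08, -0.701, -0.086]
ft_force: [0.1, 1.1, -4.9]
grip_width: 0.0232
```

```bash
python3 - <<'E'
from h import *
for i in range(2): bot.camera("side");p,H,M,o=hook()
y=np.degrees(np.arctan2(H[1,0],H[0,0])); hg([*plugframe(0,6,y),100],y)
E
```

```text
t 15.35 hook mm [557.9   4.   86.5] yaw 76.5 zaxis [-8.0e-04  1.5e-03  1.0e+00] f [ 0.86 -0.37 -3.98] tq [0.033 0.05  0.029] w 0.0234 q6 -1.33
t 15.40 hook mm [558.    4.1  86.2] yaw 76.5 zaxis [-9.0e-04  1.4e-03  1.0e+00] f [ 0.85  0.03 -4.59] tq [ 0.074  0.013 -0.01 ] w 0.0231 q6 -1.33
t 15.40 hook mm [558.    4.1  86.2] yaw 76.5 zaxis [-9.0e-04  1.4e-03  1.0e+00] f [ 0.85  0.03 -4.59] tq [ 0.074  0.013 -0.01 ] w 0.0231 q6 -1.33
-> shift tool mm [-13.8  -0.3  -0.1] turn [ 0.     -0.0012 -0.0012]
```

Out of the ring, with the force at weight only. I continue to above the block.

{"fn": "arm_command", "kwargs": {
  "moves": [-0.005, 0, 0, 0, 0, 0, 1, -0.007, 0, 0, 0, 0, 0, 1, -0.008, 0, 0, 0, 0, 0, 1, -0.008, 0, 0, 0, 0, 0, 1, -0.008, 0, 0, 0, 0, 0, 1, -0.008, 0, 0, 0, 0, 0, 1, -0.008, 0, 0, 0, 0, 0, 1, -0.008, 0, 0, 0, 0, 0, 1, -0.008, 0, 0, 0, 0, 0, 1, -0.008, 0, 0, 0, 0, 0, 1, -0.006, 0, 0, 0, 0, 0, 1, -0.003, 0, 0, 0, 0, 0, 1]
}}

```text
clock: 16.4
eef_pos: [0.5567, 0.0052, 0.4903]
tool_rot: [0.705, -0.08, -0.699, -0.086]
ft_force: [-0.7, -0.2, -4.9]
grip_width: 0.0234
```

```bash
python3 - <<'E'
from h import *
for i in range(2): bot.camera("top");p,H,M,o=hook()
im=snap("side","s10.png"); crop(im,280,60,410,240,3.3,"s10c.png")
E
```

```text
t 16.45 hook mm [558.2   3.3 182. ] yaw 76.5 zaxis [-0.0042  0.0015  1.    ] f [ 0.77  0.58 -3.42] tq [ 0.024 -0.044  0.046] w 0.0232 q6 -1.33
t 16.50 hook mm [558.    3.4 181.2] yaw 76.5 zaxis [-0.0034  0.0015  1.    ] f [-0.02  1.01 -5.57] tq [ 0.05  -0.018  0.017] w 0.0233 q6 -1.33
```

View pics/s10c.png

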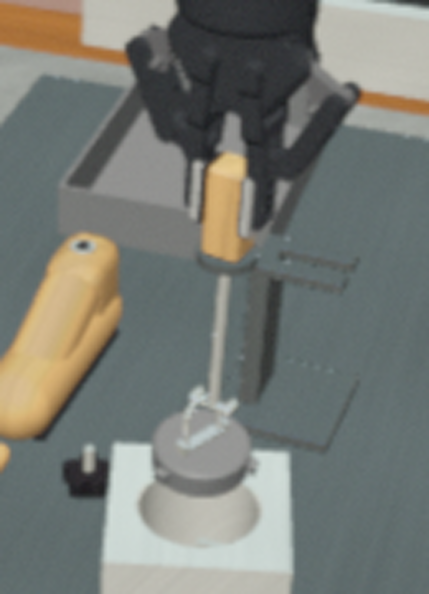

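The grey plug is out and hangs level on the hook (crop (200,450)). I carry it to the rest with soft acceleration.

{"fn": "arm_command", "kwargs": {
  "moves": [0, -0.004, 0.0005, 0, 0, 0, 1, 0, -0.008, 0.001, 0, 0, 0, 1, 0, -0.012, 0.0015, 0, 0, 0, 1, 0, -0.016, 0.002, 0, 0, 0, 1, 0, -0.02, 0.0025, 0, 0, 0, 1, 0, -0.022, 0.003, 0, 0, 0, 1, 0, -0.022, 0.003, 0, 0, 0, 1, 0, -0.022, 0.003, 0, 0, 0, 1, 0, -0.022, 0.003, 0, 0, 0, 1, 0, -0.022, 0.003, 0, 0, 0, 1, 0, -0.022, 0.003, 0, 0, 0, 1, 0, -0.022, 0.003, 0, 0, 0, 1, 0, -0.02, 0.0025, 0, 0, 0, 1, 0, -0.016, 0.002, 0, 0, 0, 1, 0, -0.012, 0.001, 0, 0, 0, 1, 0, -0.008, 0.001, 0, 0, 0, 1, 0, -0.004, 0, 0, 0, 0, 1]
}}

```text
clock: 17.97
eef_pos: [0.5838, 0.3112, 0.4789]
tool_rot: [-0.698, 0.078, 0.707, 0.083]
ft_force: [-0.6, 0.5, -4.8]
grip_width: 0.0232
```

```bash
python3 - <<'E'
from h import *
for i in range(2): bot.camera("top")
hg([589.7,292.3,90],76.5)
im=snap("side","s11.png"); crop(im,200,180,380,385,2.9,"s11c.png")
im=snap("top","t11.png")
E
```

```text
t 18.07 hook mm [578.6 308.8 170. ] yaw 77.0 zaxis [1.820e-02 3.000e-04 9.998e-01] f [ 0.14  0.2  -5.58] tq [-0.006 -0.029 -0.009] w 0.0233 q6 -0.86
-> shift tool mm [ 79.7  15.3 -10.3] turn [ 0.0081  0.0177 -0.0044]
```

View pics/s11c.png

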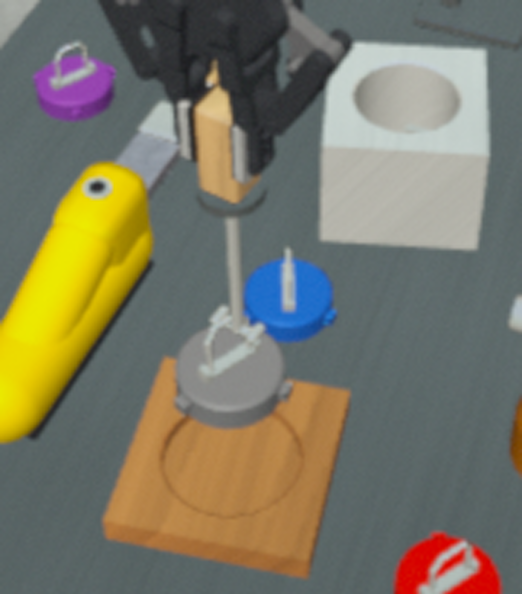

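View pics/t11.png

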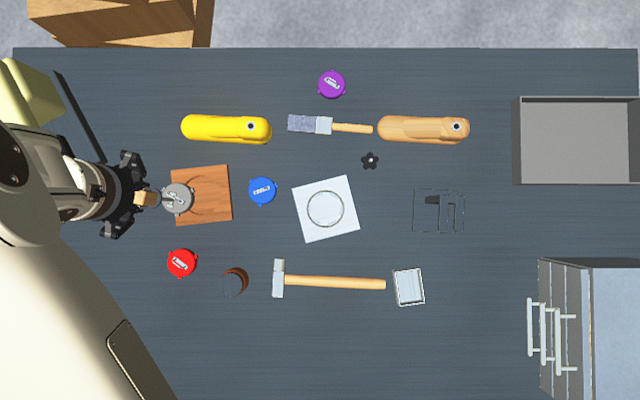

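{"fn": "arm_command", "kwargs": {
  "moves": [0.004, 0.004, -0.003, 0.002, 0.004, -0.001, 1, 0.008, 0.004, -0.003, 0.002, 0.005, -0.001, 1, 0.01, 0.004, -0.002, 0.002, 0.005, -0.001, 1, 0.01, 0.003, -0.002, 0.002, 0.004, 0, 1, 0.008, 0, 0, 0, 0, 0, 1, 0.004, 0, 0, 0, 0, 0, 1]
}}

```text
clock: 18.67
eef_pos: [0.592, 0.2831, 0.4369]
tool_rot: [0.706, -0.085, -0.697, -0.09]
ft_force: [-0.1, 0.5, -4.6]
grip_width: 0.0229
```

```bash
python3 - <<'E'
from ov import *
for i in range(2): bot.camera("top")
hg([589.7,292.3,90],76.5)
im=snap("side","s12.png"); crop(im,200,200,340,385,3.2,"s12c.png")
im=snap("top","t12.png"); 
p,H,M,o=hook(False)
c=p+H@[0,-.0065,0]; z0=p[2]-.050
k=7;x0,y0=155,155; b=cv2.resize(im[y0:235,x0:245],None,fx=k,fy=k,interpolation=cv2.INTER_CUBIC)
off=np.array([x0,y0]); pl(b,"top",Tf(c[0],c[1],0)(circ(.032,z0+.022)),k,off,(255,0,255)); pl(b,"top",Tf(.596,.2908,0)(circ(.045,.02)),k,off,(0,255,0))
cv2.imwrite("pics/t12c.png",b)
E
```

```text
t 18.77 hook mm [594.4 281.5 128.1] yaw 75.8 zaxis [-0.0076  0.0024  1.    ] f [-0.57 -1.47 -4.44] tq [ 0.015  0.119 -0.009] w 0.0233 q6 -0.88
-> shift tool mm [38.1 -8.9  5.2] turn [-0.0117 -0.0081 -0.0005]
```

View pics/s12c.png

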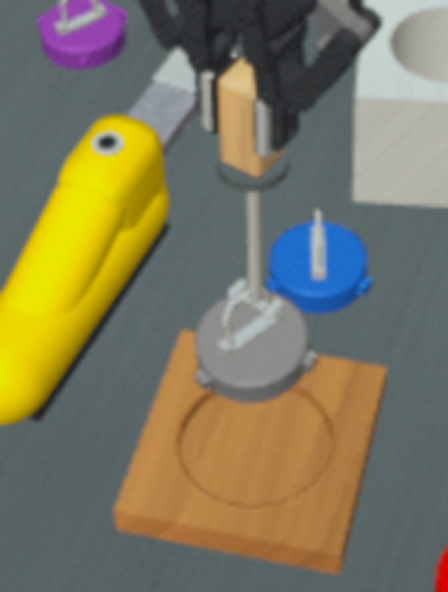

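View pics/t12c.png

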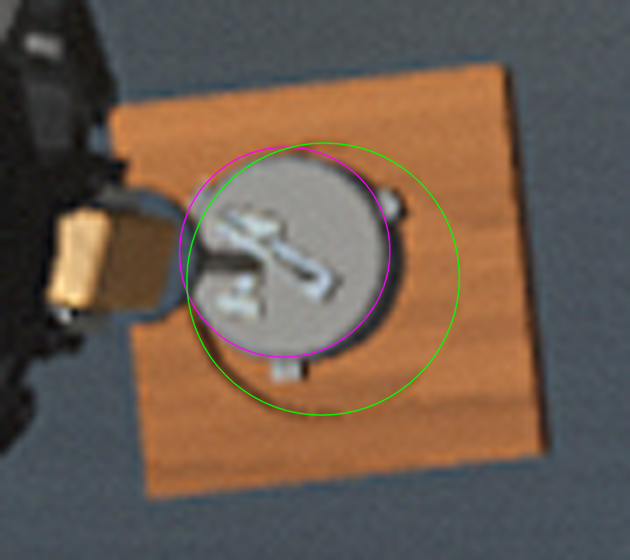

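{"fn": "arm_command", "kwargs": {
  "moves": [0.006, -0.003, 0.0017, -0.004, -0.003, 0, 1, 0.009, -0.003, 0.0017, -0.004, -0.003, 0, 1, 0.01, -0.003, 0.0017, -0.004, -0.002, 0, 1, 0.008, 0, 0, 0, 0, 0, 1, 0.005, 0, 0, 0, 0, 0, 1]
}}

```text
clock: 19.28
eef_pos: [0.5896, 0.2975, 0.4005]
tool_rot: [0.706, -0.076, -0.698, -0.087]
ft_force: [-0.2, 0.4, -4.7]
grip_width: 0.0234
```

```bash
python3 - <<'E'
from ov import *
for i in range(2): bot.camera("top")
hg([589.7,292.3,70],76.5)
im=snap("side","s13.png"); crop(im,200,200,340,385,3.2,"s13c.png")
im=snap("top","t13.png"); 
p,H,M,o=hook(False)
c=p+H@[0,-.0065,0]; z0=p[2]-.050
k=7;x0,y0=155,155; b=cv2.resize(im[y0:235,x0:245],None,fx=k,fy=k,interpolation=cv2.INTER_CUBIC)
off=np.array([x0,y0]); pl(b,"top",Tf(c[0],c[1],0)(circ(.032,z0+.022)),k,off,(255,0,255)); pl(b,"top",Tf(.596,.2908,0)(circ(.045,.02)),k,off,(0,255,0))
cv2.imwrite("pics/t13c.png",b)
E
```

```text
t 19.38 hook mm [591.4 297.   91. ] yaw 76.7 zaxis [-0.0056 -0.0039  1.    ] f [-0.5  -0.63 -5.4 ] tq [-0.043  0.062 -0.099] w 0.0233 q6 -0.87
-> shift tool mm [21.   3.7 -0.7] turn [ 0.0043 -0.0045  0.0051]
```

View pics/s13c.png

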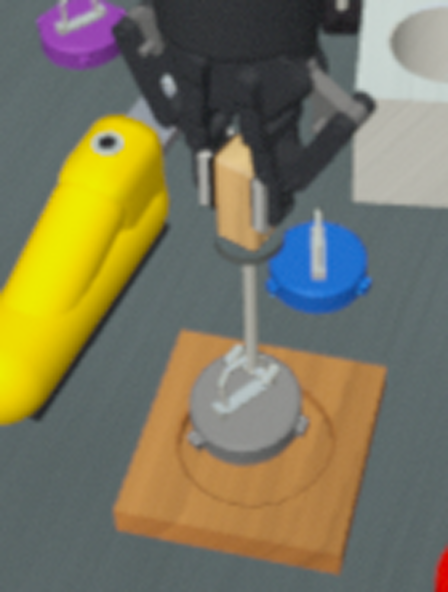

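View pics/t13c.png

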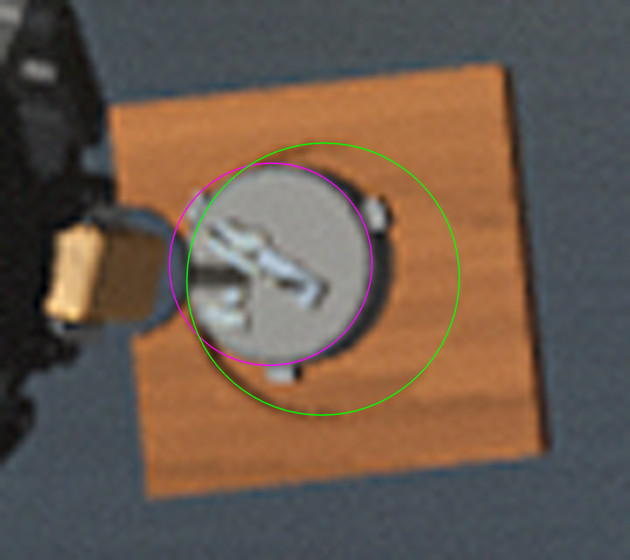

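{"fn": "arm_command", "kwargs": {
  "moves": [0.003, 0.0015, -0.0003, 0.002, -0.002, 0.002, 1, 0.004, 0.001, -0.0002, 0.001, -0.002, 0.002, 1, 0.004, 0, 0, 0, 0, 0, 1, 0.003, 0, 0, 0, 0, 0, 1]
}}

```text
clock: 19.82
eef_pos: [0.5907, 0.2941, 0.3897]
tool_rot: [0.707, -0.078, -0.698, -0.088]
ft_force: [1.0, 0.1, -5.6]
grip_width: 0.0234
```

```bash
python3 - <<'E'
from h import *
for i in range(2): bot.camera("top")
hg([589.9,293.3,59],76.5)
E
```

```text
t 19.92 hook mm [593.  293.7  80.3] yaw 76.5 zaxis [-0.0072 -0.0034  1.    ] f [ 0.8  -0.82 -5.29] tq [0.01  0.059 0.034] w 0.0233 q6 -0.87
-> shift tool mm [21.3 -0.1  1.2] turn [-0.0002 -0.0062  0.005 ]
```

{"fn": "arm_command", "kwargs": {
  "moves": [0.004, 0, 0.0006, 0, -0.004, 0.004, 1, 0.004, 0, 0.0004, 0, -0.003, 0.003, 1, 0.003, 0, 0, 0, 0, 0, 1, 0.003, 0, 0, 0, 0, 0, 1]
}}

```text
clock: 20.25
eef_pos: [0.5898, 0.2945, 0.375]
tool_rot: [0.704, -0.081, -0.701, -0.086]
ft_force: [-0.9, -0.3, -5.5]
grip_width: 0.0231
```

```bash
python3 - <<'E'
from h import *
for i in range(2): bot.camera("top")
hg([589.9,293.3,59],76.5)
im=snap("side","s14.png"); crop(im,200,220,340,385,3.2,"s14c.png")
im=snap("top","t14.png"); crop(im,155,155,245,235,7,"t14c.png")
E
```

```text
t 20.35 hook mm [589.4 292.4  65.5] yaw 76.5 zaxis [0.0016 0.0019 1.    ] f [-0.51  1.17 -5.14] tq [ 0.049  0.006 -0.04 ] w 0.0233 q6 -0.87
-> shift tool mm [ 6.5 -0.2  0.1] turn [-0.0004  0.0011 -0.0022]
```

View pics/s14c.png

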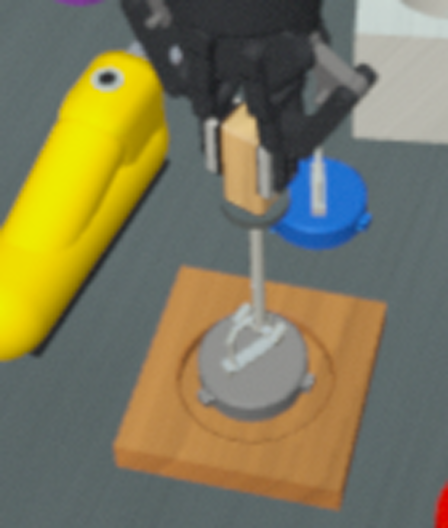

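View pics/t14c.png

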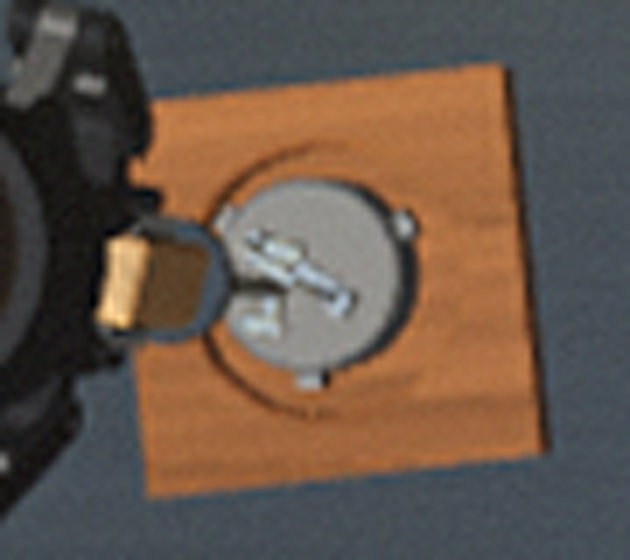

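{"fn": "arm_command", "kwargs": {
  "moves": [0.002, 0, 0, 0, 0, 0, 1, 0.002, 0, 0, 0, 0, 0, 1, 0.0015, 0, 0, 0, 0, 0, 1]
}}

```text
clock: 20.7
eef_pos: [0.5902, 0.2947, 0.3706]
tool_rot: [0.704, -0.08, -0.7, -0.087]
ft_force: [-1.1, -0.3, -4.8]
grip_width: 0.0233
```

```bash
python3 - <<'E'
from h import *
for i in range(3): bot.camera("top");hook()
hg([589.9,293.3,57],76.5)
E
```

```text
t 20.75 hook mm [590.7 293.1  61.3] yaw 76.5 zaxis [-1.3e-03  4.0e-04  1.0e+00] f [-0.23 -0.29 -5.44] tq [ 0.031  0.044 -0.   ] w 0.0235 q6 -0.87
t 20.80 hook mm [590.6 293.1  61.4] yaw 76.5 zaxis [-1.2e-03  5.0e-04  1.0e+00] f [-0.97  0.15 -5.31] tq [ 0.025  0.06  -0.009] w 0.0231 q6 -0.87
t 20.85 hook mm [590.6 293.1  61.5] yaw 76.5 zaxis [-1.2e-03  5.0e-04  1.0e+00] f [ 0.19 -0.48 -5.1 ] tq [-0.009  0.076  0.011] w 0.0232 q6 -0.87
t 20.85 hook mm [590.6 293.1  61.5] yaw 76.5 zaxis [-1.2e-03  5.0e-04  1.0e+00] f [ 0.19 -0.48 -5.1 ] tq [-0.009  0.076  0.011] w 0.0232 q6 -0.87
-> shift tool mm [4.5 0.1 0.4] turn [-0.0003 -0.0013 -0.0002]
```

{"fn": "arm_command", "kwargs": {
  "moves": [0.002, 0, 0, 0, 0, 0, 1, 0.0015, 0, 0, 0, 0, 0, 1]
}}

```text
clock: 21.02
eef_pos: [0.5903, 0.2946, 0.3675]
tool_rot: [0.705, -0.08, -0.7, -0.087]
ft_force: [0.4, 0.0, -3.4]
grip_width: 0.0232
```

```bash
python3 - <<'E'
from h import *
for i in range(3): bot.camera("top");hook()
E
```

```text
t 21.07 hook mm [591.3 292.9  58.6] yaw 76.5 zaxis [-2.8e-03  7.0e-04  1.0e+00] f [-0.58 -0.97 -4.06] tq [-0.326 -0.025 -0.017] w 0.0231 q6 -0.87
t 21.12 hook mm [591.3 293.   58.7] yaw 76.5 zaxis [-2.7e-03  5.0e-04  1.0e+00] f [ 0.59 -0.06 -3.88] tq [-0.08  -0.108  0.017] w 0.0233 q6 -0.87
t 21.17 hook mm [591.3 293.1  58.7] yaw 76.5 zaxis [-2.7e-03  1.0e-04  1.0e+00] f [-0.38  0.34 -4.62] tq [-0.197 -0.07  -0.032] w 0.0236 q6 -0.87
```

{"fn": "arm_command", "kwargs": {
  "moves": [0.0015, 0, 0, 0, 0, 0, 1, 0.001, 0, 0, 0, 0, 0, 1]
}}

```text
clock: 21.33
eef_pos: [0.5906, 0.2944, 0.3659]
tool_rot: [0.705, -0.08, -0.699, -0.087]
ft_force: [0.2, -1.0, -3.4]
grip_width: 0.0235
```

```bash
python3 - <<'E'
from h import *
for i in range(3): bot.camera("top");hook()
im=snap("side","s15.png"); crop(im,200,220,340,385,3.2,"s15c.png")
im=snap("top","t15.png"); crop(im,155,155,245,235,7,"t15c.png")
E
```

```text
t 21.38 hook mm [592.2 293.   56.9] yaw 76.5 zaxis [-0.0046  0.      1.    ] f [ 0.69 -0.05 -3.38] tq [-0.383 -0.081 -0.029] w 0.0235 q6 -0.87
t 21.43 hook mm [592.1 293.1  57. ] yaw 76.5 zaxis [-4.4e-03 -1.0e-04  1.0e+00] f [ 0.48 -1.35 -2.06] tq [-0.278 -0.08  -0.068] w 0.0233 q6 -0.87
t 21.48 hook mm [592.1 293.1  57. ] yaw 76.5 zaxis [-4.3e-03 -2.0e-04  1.0e+00] f [-0.35 -0.93 -3.03] tq [-0.361 -0.053  0.004] w 0.0233 q6 -0.87
```

View pics/s15c.png

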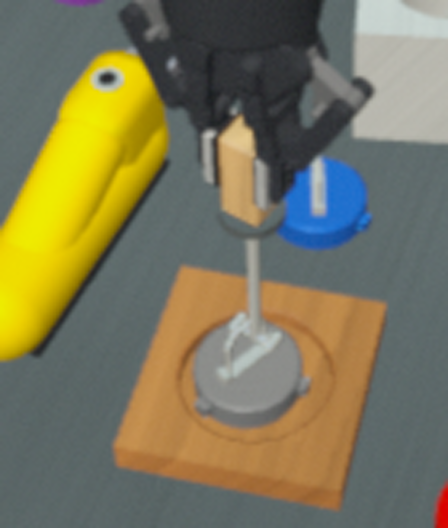

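View pics/t15c.png

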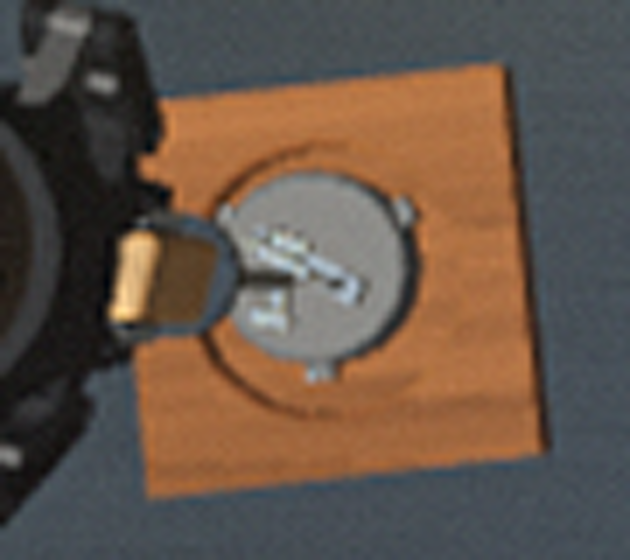

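{"fn": "arm_command", "kwargs": {
  "moves": [0.0015, 0, 0, 0, -0.002, 0.001, 1, 0.0015, 0, 0, 0, -0.002, 0, 1]
}}

```text
clock: 21.75
eef_pos: [0.5908, 0.2948, 0.3637]
tool_rot: [0.704, -0.079, -0.7, -0.087]
ft_force: [1.1, -0.8, -2.3]
grip_width: 0.0235
```

```bash
python3 - <<'E'
from h import *
for i in range(3): bot.camera("top");hook()
im=snap("top","t16.png"); crop(im,155,155,245,235,7,"t16c.png")
im=snap("side","s16.png"); crop(im,200,220,340,385,3.2,"s16c.png")
E
```

```text
t 21.80 hook mm [591.3 293.9  54.5] yaw 76.5 zaxis [-0.0012 -0.0017  1.    ] f [-0.55  0.29 -1.44] tq [-0.043 -0.053  0.016] w 0.0238 q6 -0.87
t 21.85 hook mm [591.2 294.   54.5] yaw 76.5 zaxis [-0.0012 -0.0016  1.    ] f [ 0.32  0.89 -1.93] tq [ 0.043 -0.021  0.023] w 0.0232 q6 -0.87
t 21.90 hook mm [591.3 293.9  54.6] yaw 76.5 zaxis [-0.0013 -0.0015  1.    ] f [ 0.47 -1.06 -1.89] tq [ 0.044 -0.116 -0.054] w 0.0231 q6 -0.87
```

View pics/t16c.png

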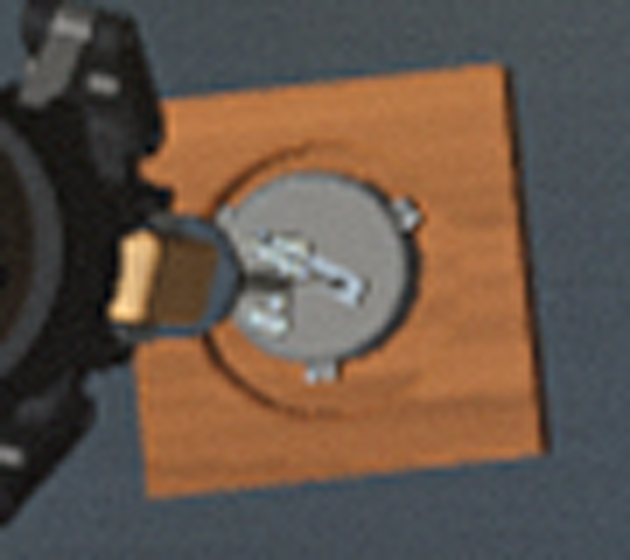

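View pics/s16c.png

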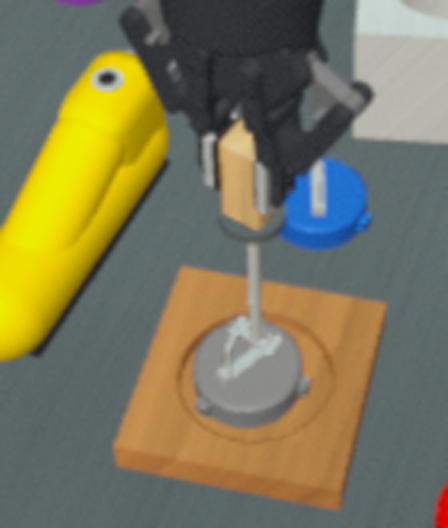

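Force is back to hook weight alone and the plug sits on the recess floor, at the same height relation as in the socket. I lower the foot clear of the wire and turn the hook in line with the bail.

{"fn": "arm_command", "kwargs": {
  "moves": [0.0025, 0, 0, 0, 0, 0, 1, 0.0025, 0, 0, 0, 0, 0, 1, 0, -0.0005, 0, 0.08, 0, 0, 1, 0, -0.0005, 0, 0.08, 0, 0, 1, 0, -0.0005, 0, 0.08, 0, 0, 1]
}}

```text
clock: 22.42
eef_pos: [0.5908, 0.2966, 0.3578]
tool_rot: [0.688, -0.166, -0.685, -0.174]
ft_force: [0.4, 0.8, -2.4]
grip_width: 0.0235
```

```bash
python3 - <<'E'
from h import *
for i in range(2): bot.camera("top");hook()
hg([591.3,293.9,50],60)
E
```

```text
t 22.47 hook mm [590.2 296.5  48.8] yaw 62.1 zaxis [ 0.0015 -0.0038  1.    ] f [-0.55  0.13 -1.29] tq [ 0.003 -0.068  0.002] w 0.0235 q6 -0.62
t 22.52 hook mm [590.2 296.4  48.9] yaw 62.5 zaxis [ 0.0014 -0.0037  1.    ] f [ 0.74 -0.37 -1.99] tq [-0.006  0.053 -0.006] w 0.0234 q6 -0.63
t 22.52 hook mm [590.2 296.4  48.9] yaw 62.5 zaxis [ 0.0014 -0.0037  1.    ] f [ 0.74 -0.37 -1.99] tq [-0.006  0.053 -0.006] w 0.0234 q6 -0.63
-> shift tool mm [-1.1  0.9 -1.3] turn [0.0431 0.0034 0.0027]
```

```bash
python3 - <<'E'
from h import *
c=ray("top",(200.3,192.6),.03); print(c)
p,H,M,o=hook(False); print(H.T@(c-p)*1e3)
E
```

```text
[0.59964565 0.28905648 0.03      ]
[ -2.23241665 -11.78827761 -18.85474425]
```

{"fn": "arm_command", "kwargs": {
  "moves": [0, 0.0003, 0.003, 0, 0, 0, 1, 0, 0, 0.004, 0, 0, 0, 1]
}}

```text
clock: 22.68
eef_pos: [0.5846, 0.2994, 0.3573]
tool_rot: [0.688, -0.163, -0.686, -0.172]
ft_force: [-0.6, 0.2, -2.6]
grip_width: 0.0233
```

```bash
python3 - <<'E'
from h import *
for i in range(2): bot.camera("top");hook()
E
```

```text
t 22.73 hook mm [583.1 299.7  48.6] yaw 62.7 zaxis [ 0.0021 -0.0038  1.    ] f [-0.95  0.06 -1.38] tq [-0.044  0.114  0.003] w 0.0234 q6 -0.62
t 22.78 hook mm [583.4 299.5  48.7] yaw 62.7 zaxis [ 0.0017 -0.0036  1.    ] f [-0.06  0.93 -1.1 ] tq [-0.022 -0.023  0.03 ] w 0.0233 q6 -0.62
```

{"fn": "arm_command", "kwargs": {
  "moves": [0, 0.0005, 0.004, 0, 0, 0, 1, 0, 0, 0.004, 0, 0, 0, 1, 0, 0, 0.004, 0, 0, 0, 1]
}}

```text
clock: 23.03
eef_pos: [0.5726, 0.305, 0.3576]
tool_rot: [0.688, -0.163, -0.686, -0.171]
ft_force: [-0.2, -0.2, -1.8]
grip_width: 0.0232
```

```bash
python3 - <<'E'
from h import *
for i in range(2): bot.camera("top");hook()
im=snap("side","s17.png"); crop(im,220,280,340,385,5,"s17c.png")
im=snap("top","t17.png"); crop(im,155,155,245,235,7,"t17c.png")
E
```

```text
t 23.08 hook mm [571.1 305.3  48.8] yaw 62.8 zaxis [ 0.002 -0.004  1.   ] f [-1.4  -0.95 -2.37] tq [0.008 0.075 0.006] w 0.0234 q6 -0.61
t 23.13 hook mm [571.6 305.1  48.8] yaw 62.8 zaxis [ 0.0015 -0.0037  1.    ] f [-0.35 -0.09 -1.73] tq [0.001 0.064 0.013] w 0.0235 q6 -0.61
```

View pics/s17c.png

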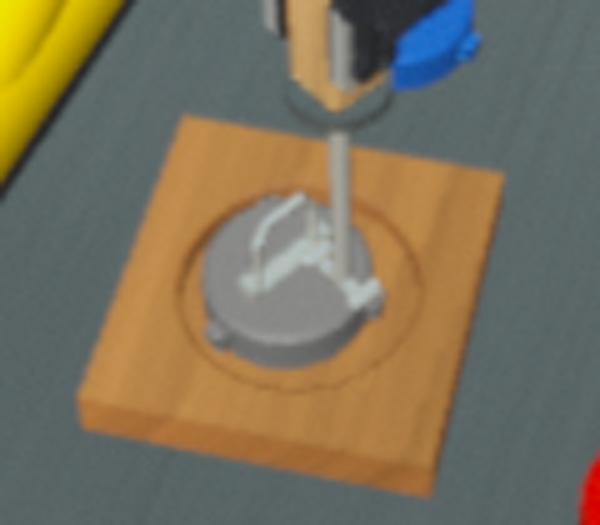

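View pics/t17c.png

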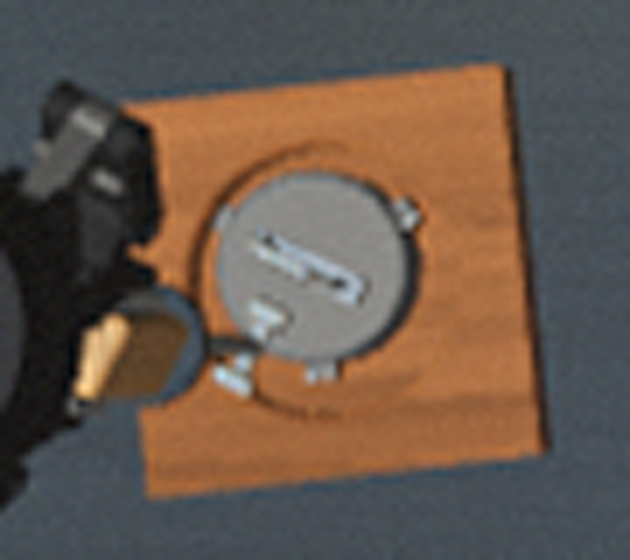

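Unhooked: in the top crop the foot (265,315)-(233,375) is clear of the bail (305,265). I back off a little more and raise.

{"fn": "arm_command", "kwargs": {
  "moves": [0, 0, 0.006, 0, 0, 0, 1, -0.01, 0, 0, 0, 0, 0, 1, -0.02, 0, 0, 0, 0, 0, 1, -0.03, 0, 0, 0, 0, 0, 1, -0.03, 0, 0, 0, 0, 0, 1]
}}

```text
clock: 23.65
eef_pos: [0.5652, 0.3065, 0.4428]
tool_rot: [-0.684, 0.167, 0.69, 0.167]
ft_force: [1.0, 1.2, -0.9]
grip_width: 0.023
```

```bash
python3 - <<'E'
from ov import *
from fit import *
for i in range(2): bot.camera("top");hook()
snap("top","tz0.png"); snap("side","sz0.png")
im=cv2.imread("pics/tz0.png"); crop(im,155,155,245,235,7,"t18c.png"); crop(cv2.imread("pics/sz0.png"),220,280,340,385,5,"s18c.png")
for n,f in(("top","tz0"),("side","sz0")):
    g=cv2.imread(f"pics/{f}.png").astype(float); m=0
    for c in range(3): m=m+np.hypot(gaussian_filter(g[:,:,c],.8,order=(0,1)),gaussian_filter(g[:,:,c],.8,order=(1,0)))
    G[n]=m
    for z in(.03,.034): fit(n,[circ(.032,z)],[599,289,0],f"plug top z{z}")
    fit(n,[circ(.045,.02)],[596,290.8,0],"recess")
hg([470,-247.4,140],-1)
E
```

```text
t 23.70 hook mm [563.4 305.4 141.8] yaw 62.7 zaxis [ 6.3e-03 -5.0e-04  1.0e+00] f [1.37 0.79 3.73] tq [ 0.146 -0.151 -0.009] w 0.0233 q6 -0.6
t 23.75 hook mm [564.5 305.9 140.2] yaw 62.7 zaxis [ 0.0045 -0.0014  1.    ] f [ 0.15  1.21 -0.33] tq [ 0.002 -0.05   0.052] w 0.0231 q6 -0.6
plug top z0.03 top [599.35 294.26  -9.87] 74.3
plug top z0.034 top [598.98 293.31 -25.33] 74.1
recess top [586.6  292.61  -2.44] 37.2
plug top z0.03 side [600.34 293.63   1.18] 42.6
plug top z0.034 side [599.25 296.09   1.34] 42.5
recess side [592.16 294.21  -1.27] 20.7
t 23.85 hook mm [562.  304.6 134.7] yaw 62.7 zaxis [0.0117 0.0024 0.9999] f [ 0.22  1.43 -2.85] tq [ 0.053 -0.051 -0.025] w 0.0235 q6 -0.6
-> shift tool mm [  -7.5  535.3 -169.9] turn [ 1.1122  0.015  -0.0082]
```

View pics/t18c.png

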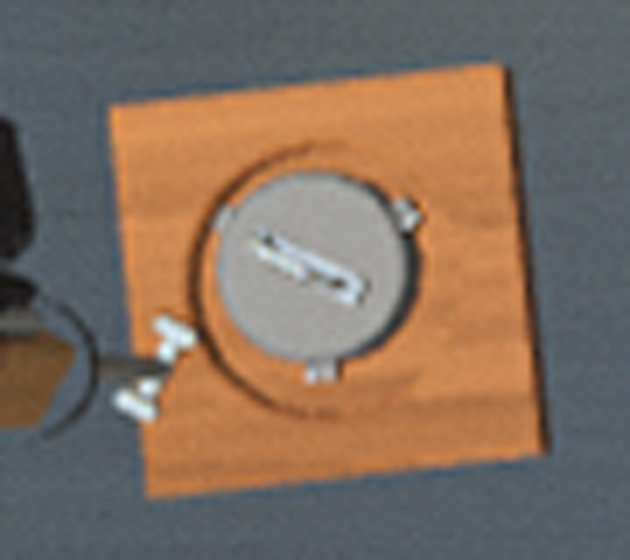

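View pics/s18c.png

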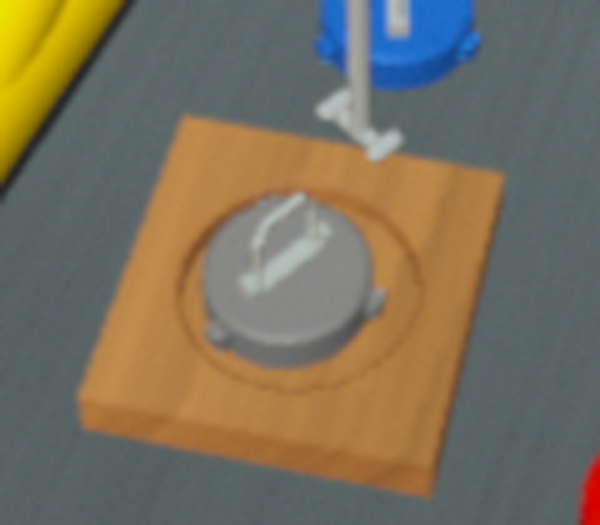

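The plug sits upright in the recess with its bail free. I carry the hook back towards the fork.

{"fn": "arm_command", "kwargs": {
  "moves": [-0.012, 0.012, -0.004, 0, 0.005, -0.003, 1, -0.006, 0.024, -0.008, 0, 0.005, -0.003, 1, 0, 0.032, -0.01, 0, 0, 0, 1, 0, 0.034, -0.011, 0, 0, 0, 1, 0, 0.034, -0.011, 0, 0, 0, 1, 0, 0.034, -0.011, 0, 0, 0, 1, 0, 0.034, -0.011, 0, 0, 0, 1, 0, 0.034, -0.011, 0, 0, 0, 1, 0, 0.034, -0.011, 0, 0, 0, 1, 0, 0.034, -0.011, 0, 0, 0, 1, 0, 0.034, -0.011, 0, 0, 0, 1, 0, 0.034, -0.011, 0, 0, 0, 1, 0, 0.034, -0.011, 0, 0, 0, 1, 0, 0.034, -0.011, 0, 0, 0, 1, 0, 0.024, -0.008, 0, 0, 0, 1, 0, 0.012, -0.004, 0, 0, 0, 1]
}}

```text
clock: 25.18
eef_pos: [0.4685, -0.2165, 0.4493]
tool_rot: [-0.679, 0.169, 0.695, 0.162]
ft_force: [-0.1, -0.6, -2.2]
grip_width: 0.0235
```

```bash
python3 - <<'E'
from h import *
for i in range(2): bot.camera("top")
hg([465,-247.4,140],-1)
E
```

```text
t 25.28 hook mm [ 458.7 -220.9  140.4] yaw 62.9 zaxis [0.0319 0.0111 0.9994] f [ 0.44 -0.54 -2.06] tq [ 0.031 -0.062  0.014] w 0.023 q6 -1.53
-> shift tool mm [  0.4  28.6 -12. ] turn [ 1.1149  0.0181 -0.0312]
```

{"fn": "arm_command", "kwargs": {
  "moves": [0, 0.005, -0.002, 0.111, 0.0018, -0.0031, 1, 0, 0, 0, 0.111, 0.0018, -0.0031, 1, 0, 0, 0, 0.111, 0.0018, -0.0031, 1, 0, 0, 0, 0.111, 0.0018, -0.0031, 1, 0, 0, 0, 0.111, 0.0018, -0.0031, 1, 0, 0, 0, 0.111, 0.0018, -0.0031, 1, 0, 0, 0, 0.111, 0.0018, -0.0031, 1, 0, 0, 0, 0.111, 0.0018, -0.0031, 1, 0, 0, 0, 0.1, 0.0018, -0.0031, 1]
}}

```text
clock: 26.03
eef_pos: [0.4619, -0.2183, 0.4445]
tool_rot: [-0.512, 0.484, 0.519, 0.484]
ft_force: [0.4, -0.8, -1.5]
grip_width: 0.0233
```

```bash
python3 - <<'E'
from h import *
for i in range(2): bot.camera("top")
hg([470,-247.4,100],-1)
E
```

```text
t 26.13 hook mm [ 455.5 -216.2  135.8] yaw 4.0 zaxis [ 0.0164 -0.0085  0.9998] f [ 0.28 -0.66 -1.46] tq [ 0.027  0.013 -0.034] w 0.0234 q6 -0.51
-> shift tool mm [ 35.5  -7.7 -29.5] turn [ 0.0865  0.0097 -0.0159]
```

{"fn": "arm_command", "kwargs": {
  "moves": [0.01, -0.003, -0.01, 0.045, 0.005, -0.009, 1, 0.02, -0.003, -0.01, 0.04, 0.005, -0.009, 1, 0.025, -0.002, -0.008, 0, 0, 0, 1, 0.02, 0, 0, 0, 0, 0, 1, 0.01, 0, 0, 0, 0, 0, 1]
}}

```text
clock: 26.55
eef_pos: [0.4715, -0.2449, 0.3602]
tool_rot: [0.506, -0.497, -0.494, -0.503]
ft_force: [-0.3, 0.1, -2.8]
grip_width: 0.0232
```

```bash
python3 - <<'E'
from h import *
for i in range(2): bot.camera("top")
hg([470,-247.5,40],-1)
E
```

```text
t 26.65 hook mm [ 472.  -245.9   51.3] yaw -0.0 zaxis [-0.0067  0.0025  1.    ] f [-1.38  0.36 -3.07] tq [ 0.03  -0.029 -0.089] w 0.0232 q6 -0.48
-> shift tool mm [11.3  0.1 -2.3] turn [ 0.0167 -0.0022  0.0067]
```

{"fn": "arm_command", "kwargs": {
  "moves": [0.006, 0, -0.0012, 0.01, -0.001, 0.005, 1, 0.005, 0, -0.001, 0.007, -0.001, 0.003, 1]
}}

```text
clock: 26.82
eef_pos: [0.4717, -0.2466, 0.3505]
tool_rot: [-0.5, 0.502, 0.492, 0.505]
ft_force: [0.5, 0.4, -1.8]
grip_width: 0.0235
```

```bash
python3 - <<'E'
from ov import *
for i in range(2): bot.camera("top")
hg([470,-247.5,40],-1)
im=snap("side","s20.png"); p,H,M,o=hook(False)
k=4.5;x0,y0=335,80; off=np.array([x0,y0]); b=cv2.resize(im[y0:205,x0:435],None,fx=k,fy=k,interpolation=cv2.INTER_CUBIC)
pl(b,"side",[p+H@[0,0,.006],p+H@[0,0,.11]],k,off,(255,0,255)); pl(b,"side",[p+H@[0,.015,.006],p+H@[0,-.015,.006]],k,off,(255,0,255))
pl(b,"side",[p+H@q for q in circ(.018,.11)],k,off,(0,255,255))
cv2.imwrite("pics/s20c.png",b)
im=snap("top","t20.png");x0,y0=395,175; off=np.array([x0,y0]); b=cv2.resize(im[y0:255,x0:495],None,fx=6,fy=6,interpolation=cv2.INTER_CUBIC)
F=Tf(.5499,-.2511,-2.5)
for s in(1,-1): pl(b,"top",F(rect(-.03,.026,s*.007,s*.025,.14)),6,off,(0,0,255),1)
pl(b,"top",[p+H@q for q in circ(.018,.116)],6,off,(0,255,255))
cv2.imwrite("pics/t20c.png",b)
E
```

```text
t 26.92 hook mm [ 470.7 -247.6   41.6] yaw -0.9 zaxis [-6.0e-04  1.2e-03  1.0e+00] f [-0.07 -0.28 -2.23] tq [ 0.011  0.025 -0.043] w 0.0233 q6 -0.47
-> shift tool mm [ 1.6  0.5 -0.2] turn [ 0.0019 -0.0011  0.0006]
```

View pics/s20c.png

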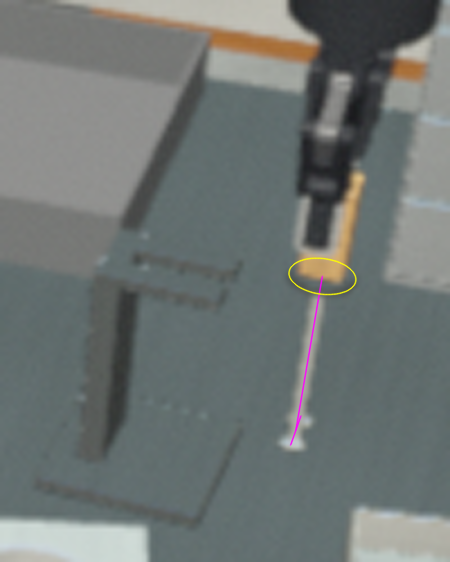

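View pics/t20c.png

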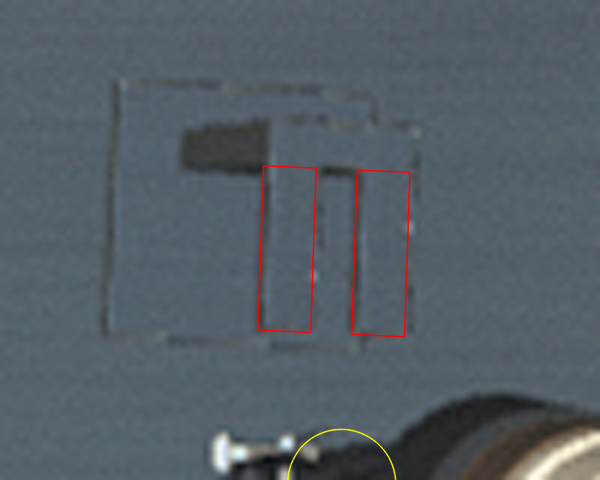

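{"fn": "arm_command", "kwargs": {
  "moves": [0.001, -0.012, -0.0004, 0, 0, 0, 1, 0, -0.014, -0.0004, 0, 0, 0, 1, 0, -0.014, -0.0004, 0, 0, 0, 1]
}}

```text
clock: 27.27
eef_pos: [0.5111, -0.2489, 0.3532]
tool_rot: [-0.501, 0.503, 0.491, 0.506]
ft_force: [-0.4, -0.4, -2.1]
grip_width: 0.0231
```

```bash
python3 - <<'E'
from ov import *
for i in range(2): bot.camera("top")
hg([549.9,-251.1,39],-1)
p,H,M,o=hook(False); print("ideal y",-251.1+(549.9-p[0]*1e3)*.0436)
im=snap("side","s21.png"); crop(im,335,80,435,205,4.5,"s21c.png")
E
```

```text
t 27.37 hook mm [ 512.8 -250.5   44.3] yaw -0.9 zaxis [-0.0051  0.0035  1.    ] f [-0.17  0.45 -1.41] tq [0.001 0.094 0.085] w 0.0233 q6 -0.44
-> shift tool mm [  5.9 -38.6  -1.1] turn [ 0.0023 -0.0034  0.0052]
ideal y -249.48149692473274
```

View pics/s21c.png

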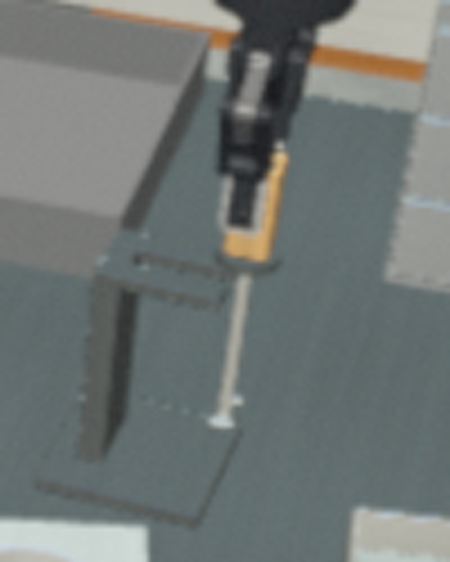

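{"fn": "arm_command", "kwargs": {
  "moves": [0.0015, -0.011, 0, 0.002, -0.002, 0.003, 1, 0.0015, -0.013, -0.0002, 0, -0.002, 0.003, 1, 0.001, -0.01, -0.0002, 0, 0, 0, 1]
}}

```text
clock: 27.67
eef_pos: [0.5431, -0.2497, 0.3504]
tool_rot: [-0.497, 0.504, 0.494, 0.505]
ft_force: [0.7, -0.4, -1.4]
grip_width: 0.0231
```

```bash
python3 - <<'E'
from ov import *
for i in range(2): bot.camera("top")
hg([549.9,-251.1,35],-1)
im=snap("side","s22.png"); crop(im,335,80,435,205,4.5,"s22c.png")
E
```

```text
t 27.77 hook mm [ 540.8 -249.8   41.3] yaw -1.0 zaxis [ 0.0048 -0.001   1.    ] f [-0.24  0.29 -1.84] tq [ 0.011  0.029 -0.034] w 0.0231 q6 -0.41
-> shift tool mm [ 6.3 -7.6 -0.8] turn [-0.0006  0.0009 -0.0049]
```

View pics/s22c.png

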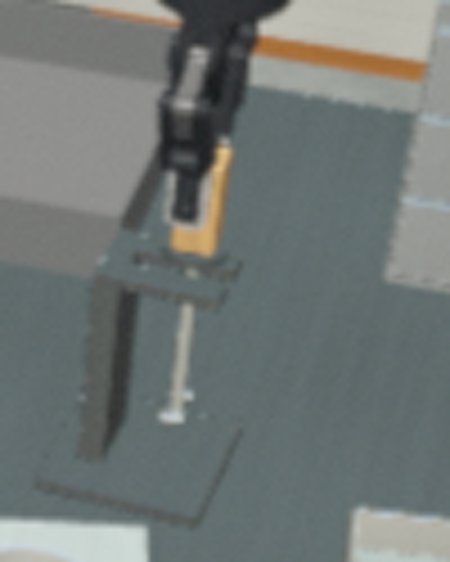

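{"fn": "arm_command", "kwargs": {
  "moves": [0.001, -0.005, -0.0004, 0, 0.001, -0.003, 1, 0.002, -0.003, -0.0004, 0, 0, -0.001, 1, 0.002, 0, 0, 0, 0, 0, 0, 1]
}}

```text
invalid input at $.moves: expected a multiple of 7 numbers
```

```bash
python3 - <<'E'
from ov import *
for i in range(2): bot.camera("top")
hg([549.9,-251.1,30],-1)
E
```

```text
t 27.92 hook mm [ 539.2 -249.7   41.3] yaw -1.1 zaxis [ 0.0061 -0.0014  1.    ] f [-0.21 -0.6  -1.98] tq [-0.019  0.015  0.016] w 0.0235 q6 -0.41
-> shift tool mm [11.3 -8.8 -0.8] turn [-0.0015  0.0012 -0.0061]
```

{"fn": "arm_command", "kwargs": {
  "moves": [0.001, -0.005, -0.0004, 0, 0.001, -0.004, 1, 0.002, -0.003, -0.0004, 0, 0, -0.001, 1, 0.002, 0, 0, 0, 0, 0, 1]
}}

```text
clock: 28.17
eef_pos: [0.5494, -0.2509, 0.3461]
tool_rot: [-0.498, 0.504, 0.492, 0.507]
ft_force: [-0.2, -0.6, -2.6]
grip_width: 0.0235
```

```bash
python3 - <<'E'
from ov import *
for i in range(2): bot.camera("top")
hg([549.9,-251.1,30],-1)
E
```

```text
t 28.27 hook mm [ 547.2 -251.2   36.8] yaw -1.1 zaxis [ 1.6e-03 -2.0e-04  1.0e+00] f [-0.84  1.28 -1.36] tq [-0.034  0.098  0.038] w 0.0237 q6 -0.41
-> shift tool mm [ 6.8 -2.1  0.2] turn [-0.0025  0.0002 -0.0016]
```

{"fn": "arm_command", "kwargs": {
  "moves": [0.002, -0.0015, 0, 0, 0, -0.0015, 1, 0.002, -0.0005, 0, 0, 0, -0.001, 1, 0.0012, 0, 0, 0, 0, 0, 1]
}}

```text
clock: 28.52
eef_pos: [0.551, -0.2509, 0.3402]
tool_rot: [-0.498, 0.503, 0.491, 0.507]
ft_force: [-0.8, 0.2, -1.3]
grip_width: 0.0231
```

```bash
python3 - <<'E'
from ov import *
for i in range(3): bot.camera("top");hook()
hg([549.9,-251.1,30],-1)
im=snap("side","s23.png"); crop(im,335,80,435,205,4.5,"s23c.png")
E
```

```text
t 28.57 hook mm [ 549.8 -251.2   31. ] yaw -1.2 zaxis [-6.e-04 -4.e-04  1.e+00] f [-0.29  0.29 -1.89] tq [0.018 0.015 0.003] w 0.0235 q6 -0.41
t 28.62 hook mm [ 549.7 -251.2   31.2] yaw -1.2 zaxis [-6.e-04 -4.e-04  1.e+00] f [ 0.04  1.05 -2.4 ] tq [-0.032  0.017 -0.052] w 0.0236 q6 -0.41
t 28.67 hook mm [ 549.8 -251.2   31.4] yaw -1.2 zaxis [-8.e-04 -3.e-04  1.e+00] f [ 0.45  0.35 -1.59] tq [ 0.021  0.023 -0.014] w 0.0234 q6 -0.41
t 28.67 hook mm [ 549.8 -251.2   31.4] yaw -1.2 zaxis [-8.e-04 -3.e-04  1.e+00] f [ 0.45  0.35 -1.59] tq [ 0.021  0.023 -0.014] w 0.0234 q6 -0.41
-> shift tool mm [ 1.4 -0.3  0.3] turn [-0.0028  0.0003  0.0008]
```

View pics/s23c.png

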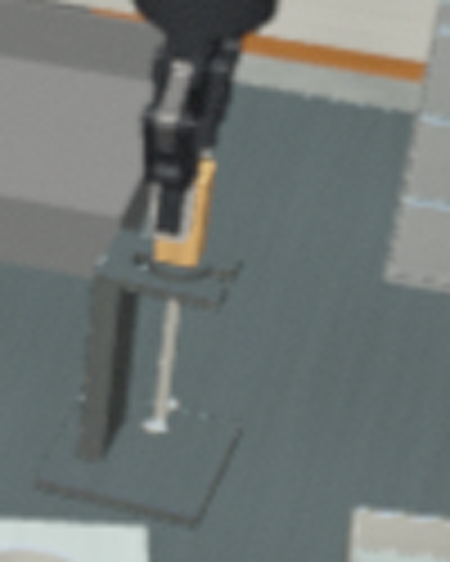

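{"fn": "arm_command", "kwargs": {
  "moves": [0.0015, 0, 0, 0, 0, 0, 1, 0.0005, 0, 0, 0, 0, 0, 1]
}}

```text
clock: 28.88
eef_pos: [0.5511, -0.251, 0.3389]
tool_rot: [-0.499, 0.503, 0.491, 0.507]
ft_force: [-0.3, 0.7, -1.0]
grip_width: 0.0234
```

```bash
python3 - <<'E'
from ov import *
for i in range(4): bot.camera("top");hook()
E
```

```text
t 28.93 hook mm [ 550.4 -251.5   30. ] yaw -1.2 zaxis [-2.e-03  2.e-04  1.e+00] f [-0.43  0.3  -1.17] tq [ 0.08   0.069 -0.031] w 0.0227 q6 -0.41
t 28.98 hook mm [ 550.4 -251.5   30. ] yaw -1.2 zaxis [-2.e-03  2.e-04  1.e+00] f [ 0.21 -0.35 -3.29] tq [-0.019  0.017  0.001] w 0.0235 q6 -0.41
t 29.03 hook mm [ 550.4 -251.5   30. ] yaw -1.2 zaxis [-2.e-03  3.e-04  1.e+00] f [ 0.24  0.6  -1.1 ] tq [ 0.016 -0.037  0.032] w 0.0232 q6 -0.41
t 29.08 hook mm [ 550.4 -251.5   30. ] yaw -1.2 zaxis [-1.9e-03  2.0e-04  1.0e+00] f [-0.58  0.45 -1.9 ] tq [0.102 0.025 0.051] w 0.0233 q6 -0.41
```

Almost in contact (force still around -1.9 N). I go down a little more.

{"fn": "arm_command", "kwargs": {
  "moves": [0.001, 0, 0, 0, 0, 0, 1]
}}

```text
clock: 29.17
eef_pos: [0.5511, -0.251, 0.3388]
tool_rot: [-0.499, 0.503, 0.491, 0.507]
ft_force: [-3.3, 0.5, 6.7]
grip_width: 0.0235
```

```bash
python3 - <<'E'
from ov import *
for i in range(4): bot.camera("top");hook()
E
```

```text
t 29.22 hook mm [ 550.5 -251.5   30. ] yaw -1.2 zaxis [-2.7e-03  5.0e-04  1.0e+00] f [-0.91  0.32  2.04] tq [0.236 0.265 0.057] w 0.0232 q6 -0.41
t 29.27 hook mm [ 550.5 -251.5   30. ] yaw -1.2 zaxis [-2.7e-03  5.0e-04  1.0e+00] f [-2.05  0.62  3.92] tq [0.246 0.516 0.043] w 0.0234 q6 -0.41
t 29.32 hook mm [ 550.5 -251.5   29.9] yaw -1.2 zaxis [-2.7e-03  6.0e-04  1.0e+00] f [-1.93  0.75  4.74] tq [ 0.318  0.552 -0.01 ] w 0.0232 q6 -0.41
t 29.37 hook mm [ 550.5 -251.6   29.9] yaw -1.2 zaxis [-2.7e-03  6.0e-04  1.0e+00] f [-2.04  0.31  4.65] tq [0.323 0.579 0.03 ] w 0.0232 q6 -0.41
```

Collar is seated (+4.7 N up). I open the gripper.

{"fn": "arm_command", "kwargs": {
  "moves": [0, 0, 0, 0, 0, 0, -1, 0, 0, 0, 0, 0, 0, -1, 0, 0, 0, 0, 0, 0, -1, 0, 0, 0, 0, 0, 0, -1, 0, 0, 0, 0, 0, 0, -1, 0, 0, 0, 0, 0, 0, -1]
}}

```text
clock: 29.87
eef_pos: [0.5518, -0.2513, 0.3381]
tool_rot: [-0.5, 0.503, 0.49, 0.507]
ft_force: [-0.6, -0.0, -0.4]
grip_width: 0.0853
```

```bash
python3 - <<'E'
from ov import *
bot.camera("top");st()
im=snap("side","s24.png"); crop(im,335,80,435,205,4.5,"s24c.png")
E
```

```text
t 29.92 eef [ 0.5518 -0.2513  0.338 ] f [0.3  0.75 0.09] tq [0.01  0.019 0.003] w 0.085 q6 [-0.43  0.48  0.17  1.25  0.   -0.41]
toolx [ 0.0141 -0.005  -0.9999] z yaw deg 88.82
```

View pics/s24c.png

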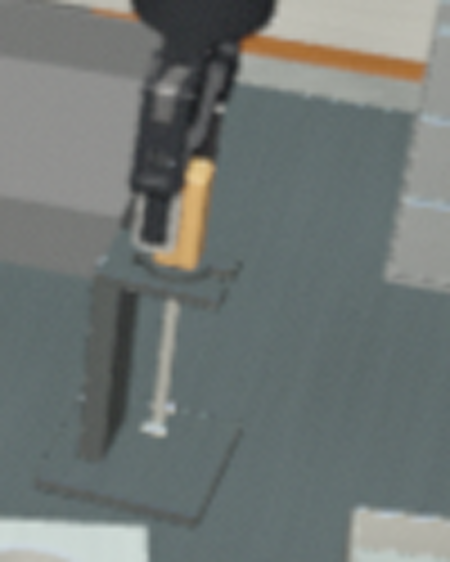

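Open and free (force about 0). I back straight up and inspect everything.

{"fn": "arm_command", "kwargs": {
  "moves": [-0.008, 0, 0, 0, 0, 0, -1, -0.015, 0, 0, 0, 0, 0, -1, -0.02, 0, 0, 0, 0, 0, -1, -0.03, 0, 0, 0, 0, 0, -1, -0.03, 0, 0, 0, 0, 0, -1, 0, 0.03, 0, 0, 0, 0, -1, 0, 0.04, 0, 0, 0, 0, -1, 0, 0.04, 0, 0, 0, 0, -1, 0, 0.04, 0, 0, 0, 0, -1]
}}

```text
clock: 30.72
eef_pos: [0.4039, -0.2483, 0.4461]
tool_rot: [-0.504, 0.5, 0.489, 0.507]
ft_force: [-0.1, -0.5, -0.4]
grip_width: 0.0855
```

```bash
python3 - <<'E'
from ov import *
for i in range(2): bot.camera("top")
st()
im=snap("side","s25.png"); t=snap("top","t25.png")
F=Tf(.5499,-.2511,-2.5)
k=4.5; off=np.array([335,80]); b=cv2.resize(im[80:205,335:435],None,fx=k,fy=k,interpolation=cv2.INTER_CUBIC)
c=cv2.resize(cv2.imread("pics/side0.png")[80:205,335:435],None,fx=k*.75,fy=k*.75,interpolation=cv2.INTER_CUBIC)
b=cv2.resize(b,(c.shape[1],c.shape[0])); cv2.imwrite("pics/s25c.png",np.hstack([c,b]))
cv2.imwrite("pics/d25.png",np.hstack([cv2.resize(q[175:250,405:475],None,fx=5,fy=5,interpolation=cv2.INTER_CUBIC) for q in(cv2.imread("pics/top0.png"),t)]))
E
```

```text
t 30.82 eef [ 0.3997 -0.2474  0.4457] f [ 0.58 -0.44  0.38] tq [ 0.034  0.005 -0.   ] w 0.0855 q6 [-0.56  0.16  0.01  1.4   0.   -0.54]
toolx [ 0.0163 -0.0063 -0.9998] z yaw deg 88.99
```

View pics/s25c.png

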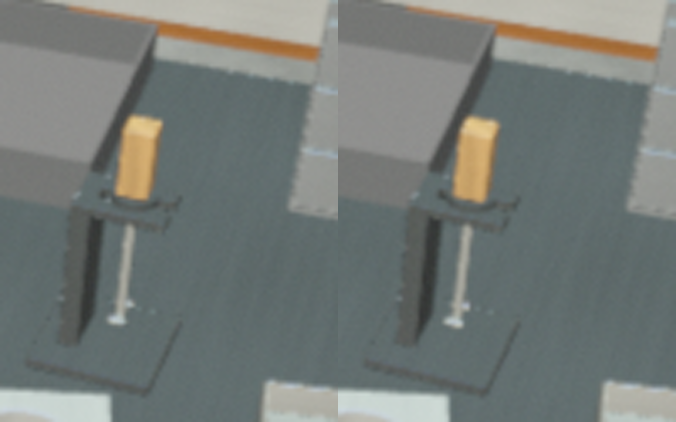

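View pics/d25.png

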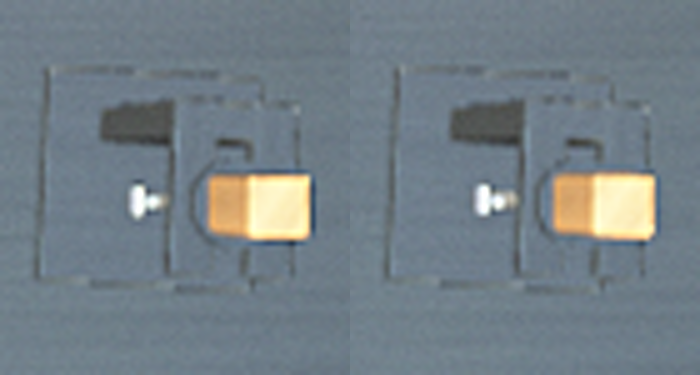

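View pics/s25.png

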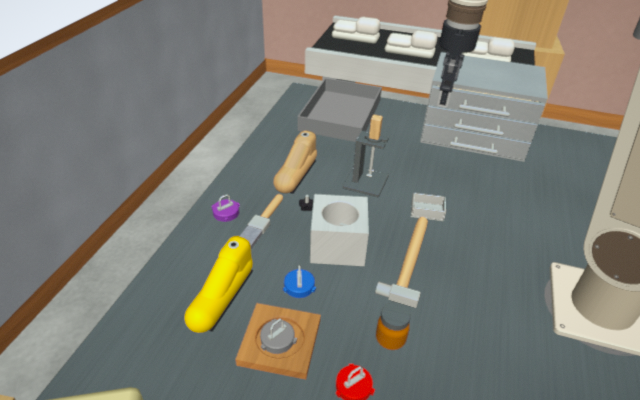

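View pics/t25.png

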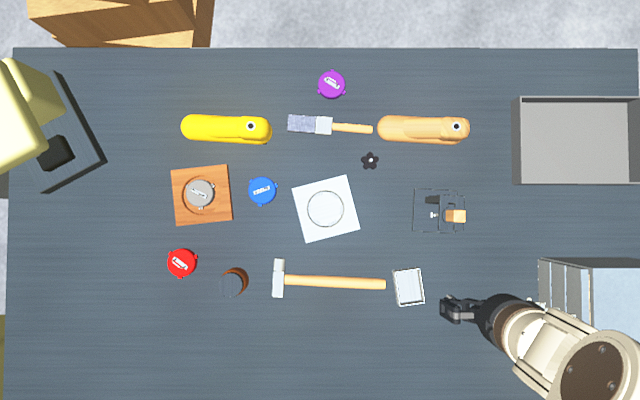

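The hook hangs upright as at the start, within about 1 px. The plug is in the recess (top (200,193)), the bystanders have not moved, and the robot touches nothing.

```bash
python3 -c "
from workcell import bot
print(bot.job_done())"
```

```text
the job is handed in; nothing more can be done
None
```

The job is done and was handed in at about 31 s of the 72 s allowed. The grey plug is in the rest's recess, and the hook is back in its fork.

**What I did**
- **Drawing the plug:** I took the hook from the fork, felt for the bail and caught it. I turned the hook about 60° in small steps with only about 2 N of extra pull. When the force dropped back to plain weight, the ears were in the notches, and I drew the plug straight out.
- **Setting down:** I lowered the plug into the recess until only the hook's weight was left on the wrist. Then I dropped the foot clear of the wire, lined it up with the bail and withdrew it sideways.
- **Hanging up:** I brought the hook in through the slot's open end and lowered it until the collar seated, with about 5 N of contact. Then I opened the gripper and backed off.

**What the last checks showed**
- **Plug:** It stands upright on the recess floor, about 4 mm off centre, with its ears inside the rim by about 3 to 4 mm. The bail is free. The load came off about 1 mm higher or lower than I expected from the socket, which agrees with it being fully home.
- **Hook:** It hangs upright with the collar on the tines, within about 1 px (about 2 mm) of where it started.
- **Bench:** The bystanders and look-alikes look unmoved, and the wrist force was about zero at the end.

**What went wrong or disagreed**
- The arm drifted by a millimetre or two per row in places, including tilt. Because of this the handle was gripped about 6 mm higher than planned, and I corrected positions along the way.
- One command was refused for a miscounted row and sent again.
- The final automatic fit of the recess circle locked onto the wrong edge, so I judged the plug's centring from the earlier fit and the pictures.

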